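# Load flan moulds into the rotary keeper and cover it

### The job

Put every washed flan mould away in the rotary keeper, one to a place: stand each, still mouth down, centred on the empty round pad at the keeper's open mouth, then turn the turntable (crank on top) to the next click stop so that an empty pad comes to the mouth. After the last mould turn once more, so that the pad at the mouth stays empty, then lay the flat cover squarely over the gap in the keeper's roof so that it closes the gap all round. Leave the plastic cup where it is.

Things in the scene. Friction and masses are not known exactly. Their poses are not given: they have to be found in the camera images.
- keeper: rotary keeper, fixed: box 320 x 320 mm, clear plastic walls and roof (4 mm thick, its top 96 mm above the drainboard). Origin: centre of the underside, on the turntable's axis; z up, x from the mouth to the back: the mouth faces -x. Inside is a round aluminium turntable, radius 145 mm, its top 35 mm above the drainboard. Moulds go in only by the gap at the mouth (see mouth).
- turret (a joint): turntable angle, rad, growing anticlockwise from above; turns endlessly either way. Five click stops 1.2566 rad apart, at its multiples (place0 is at the mouth at 0). A sprung roller pulls it into the nearest stop: about 0.2 N m to leave a stop, nothing half way between two, plus drag of about 0.15 N m per rad/s.
- crank_knob (a point): middle of the grip of the crank that turns the turntable: upright round black knob 16 mm thick, from 112 to 146 mm above the drainboard, this point at 135 mm, 40 mm from the turntable's axis on a thin arm above the roof. It goes round with the turntable, half a stop (0.628 rad) anticlockwise of place0.
- mouth (a point): fixed point where the pad at the mouth belongs: 100 mm from the axis, at the turntable's top. Axes as the keeper's. Above and before it roof and front wall have a gap 170 mm wide along y (85 mm either side), from 62 mm before the axis (keeper x = -0.062) out through the front (x = -0.16). Go in from above or the front, with the fingers closing along the keeper's y.
- cover_seat (a point): fixed point where the centre of the underside of the cover belongs: 109 mm from the axis towards the mouth, on the roof's top face (96 mm above the drainboard). Axes as the keeper's.
- cover: loose flat cover, aluminium sheet 122 (x) by 250 (y) by 5 mm, 0.3 kg, on the drainboard; in its middle a black grip bar 16 mm thick (x), 60 mm long (y), from 5 to 35 mm above the underside. Origin: centre of the underside; z up. In place, its long side lies along the keeper's y (either way round) and it rests on the roof beside and behind the gap.
- mould1: one of 3 or 4 alike aluminium flan moulds (an absent one reads None from the start), mouth down in a row along world y about 105 mm apart: closed stub 50 mm tall, 58.6 mm across low down, 55 mm at the top, with a flange 66 mm across and 4 mm thick at the foot; 0.07 to 0.14 kg. Origin: centre of the underside; z up. On a pad its origin is 35 mm above the drainboard.
- mould2: one of 3 or 4 alike aluminium flan moulds (an absent one reads None from the start), mouth down in a row along world y about 105 mm apart: closed stub 50 mm tall, 58.6 mm across low down, 55 mm at the top, with a flange 66 mm across and 4 mm thick at the foot; 0.07 to 0.14 kg. Origin: centre of the underside; z up. On a pad its origin is 35 mm above the drainboard.
- mould3: one of 3 or 4 alike aluminium flan moulds (an absent one reads None from the start), mouth down in a row along world y about 105 mm apart: closed stub 50 mm tall, 58.6 mm across low down, 55 mm at the top, with a flange 66 mm across and 4 mm thick at the foot; 0.07 to 0.14 kg. Origin: centre of the underside; z up. On a pad its origin is 35 mm above the drainboard.
- mould4: one of 3 or 4 alike aluminium flan moulds (an absent one reads None from the start), mouth down in a row along world y about 105 mm apart: closed stub 50 mm tall, 58.6 mm across low down, 55 mm at the top, with a flange 66 mm across and 4 mm thick at the foot; 0.07 to 0.14 kg. Origin: centre of the underside; z up. On a pad its origin is 35 mm above the drainboard.
- place0 (a point): centre of round pad 0 on the turntable's top (dark ring 80 mm across, flush), one of five equal places 100 mm from the axis, numbered anticlockwise
- place1 (a point): centre of round pad 1 on the turntable's top (dark ring 80 mm across, flush), one of five equal places 100 mm from the axis, numbered anticlockwise
- place2 (a point): centre of round pad 2 on the turntable's top (dark ring 80 mm across, flush), one of five equal places 100 mm from the axis, numbered anticlockwise
- place3 (a point): centre of round pad 3 on the turntable's top (dark ring 80 mm across, flush), one of five equal places 100 mm from the axis, numbered anticlockwise
- place4 (a point): centre of round pad 4 on the turntable's top (dark ring 80 mm across, flush), one of five equal places 100 mm from the axis, numbered anticlockwise
- cup: bystander: plastic cup, 72 mm across, 90 mm high. Origin: centre of the underside
Not all that is in view belongs to the job. What is shaped like the mould4 but purple is not meant.

How it is judged:
On the way, in this order (a step that is already met when the one before it is completed fails the run):
1. a first mould stands centred on the pad at the mouth (horizontal distance between any of place0, place1, place2, place3, place4 and mouth below 0.01 m and ((horizontal distance between mould1 and mouth below 0.018 m and ((horizontal distance between mould1 and place0 below 0.012 m or horizontal distance between mould1 and place1 below 0.012 m or horizontal distance between mould1 and place2 below 0.012 m or horizontal distance between mould1 and place3 below 0.012 m or horizontal distance between mould1 and place4 below 0.012 m) and z of mould1 in the frame of mouth between -0.006 and 0.006 m and angle between mould1's own z axis and vertical below 0.1 rad and linear speed of mould1 below 0.03 m/s)) or (horizontal distance between mould2 and mouth below 0.018 m and ((horizontal distance between mould2 and place0 below 0.012 m or horizontal distance between mould2 and place1 below 0.012 m or horizontal distance between mould2 and place2 below 0.012 m or horizontal distance between mould2 and place3 below 0.012 m or horizontal distance between mould2 and place4 below 0.012 m) and z of mould2 in the frame of mouth between -0.006 and 0.006 m and angle between mould2's own z axis and vertical below 0.1 rad and linear speed of mould2 below 0.03 m/s)) or (horizontal distance between mould3 and mouth below 0.018 m and ((horizontal distance between mould3 and place0 below 0.012 m or horizontal distance between mould3 and place1 below 0.012 m or horizontal distance between mould3 and place2 below 0.012 m or horizontal distance between mould3 and place3 below 0.012 m or horizontal distance between mould3 and place4 below 0.012 m) and z of mould3 in the frame of mouth between -0.006 and 0.006 m and angle between mould3's own z axis and vertical below 0.1 rad and linear speed of mould3 below 0.03 m/s)) or (horizontal distance between mould4 and mouth below 0.018 m and ((horizontal distance between mould4 and place0 below 0.012 m or horizontal distance between mould4 and place1 below 0.012 m or horizontal distance between mould4 and place2 below 0.012 m or horizontal distance between mould4 and place3 below 0.012 m or horizontal distance between mould4 and place4 below 0.012 m) and z of mould4 in the frame of mouth between -0.006 and 0.006 m and angle between mould4's own z axis and vertical below 0.1 rad and linear speed of mould4 below 0.03 m/s)))), for 0.2 s.
2. every mould stands centred on a pad, the turntable rests in a stop with an empty pad at the mouth, and the cover is not on yet ((horizontal distance between mould1 and place0 below 0.012 m or horizontal distance between mould1 and place1 below 0.012 m or horizontal distance between mould1 and place2 below 0.012 m or horizontal distance between mould1 and place3 below 0.012 m or horizontal distance between mould1 and place4 below 0.012 m) and z of mould1 in the frame of mouth between -0.006 and 0.006 m and angle between each of mould1, mould2, mould3, mould4's own z axis and vertical below 0.1 rad and linear speed of each of mould1, mould2, mould3, mould4 below 0.03 m/s and (horizontal distance between mould2 and place0 below 0.012 m or horizontal distance between mould2 and place1 below 0.012 m or horizontal distance between mould2 and place2 below 0.012 m or horizontal distance between mould2 and place3 below 0.012 m or horizontal distance between mould2 and place4 below 0.012 m) and z of mould2 in the frame of mouth between -0.006 and 0.006 m and (horizontal distance between mould3 and place0 below 0.012 m or horizontal distance between mould3 and place1 below 0.012 m or horizontal distance between mould3 and place2 below 0.012 m or horizontal distance between mould3 and place3 below 0.012 m or horizontal distance between mould3 and place4 below 0.012 m) and z of mould3 in the frame of mouth between -0.006 and 0.006 m and (horizontal distance between mould4 and place0 below 0.012 m or horizontal distance between mould4 and place1 below 0.012 m or horizontal distance between mould4 and place2 below 0.012 m or horizontal distance between mould4 and place3 below 0.012 m or horizontal distance between mould4 and place4 below 0.012 m) and z of mould4 in the frame of mouth between -0.006 and 0.006 m and horizontal distance between any of place0, place1, place2, place3, place4 and mouth below 0.01 m and horizontal distance between each of mould1, mould2, mould3, mould4 and mouth above 0.06 m and contact force between the fingers and turret below 0.1 N and height (world z) of cover below 0.05 m), for 0.2 s.
3. the cover lies squarely over the gap (horizontal distance between cover and cover_seat below 0.013 m and angle between the y axis of cover and the y axis of cover_seat, either way round below 0.12 rad and z of cover in the frame of cover_seat between -0.004 and 0.005 m and angle between cover's own z axis and vertical below 0.04 rad and linear speed of cover below 0.03 m/s), for 0.2 s.
At the end, for the whole second after the job is handed in: Each mould present: mouth down, within 12 mm of a pad's centre. Turntable in a click stop (pad within 10 mm of the mouth point), no mould within 60 mm of the mouth point. Cover flat on the roof within 13 mm and 0.12 rad of its seat. All at rest and released (all of step 3 and (horizontal distance between mould1 and place0 below 0.012 m or horizontal distance between mould1 and place1 below 0.012 m or horizontal distance between mould1 and place2 below 0.012 m or horizontal distance between mould1 and place3 below 0.012 m or horizontal distance between mould1 and place4 below 0.012 m) and z of mould1 in the frame of mouth between -0.006 and 0.006 m and angle between each of mould1, mould2, mould3, mould4's own z axis and vertical below 0.1 rad and linear speed of each of mould1, mould2, mould3, mould4 below 0.03 m/s and (horizontal distance between mould2 and place0 below 0.012 m or horizontal distance between mould2 and place1 below 0.012 m or horizontal distance between mould2 and place2 below 0.012 m or horizontal distance between mould2 and place3 below 0.012 m or horizontal distance between mould2 and place4 below 0.012 m) and z of mould2 in the frame of mouth between -0.006 and 0.006 m and (horizontal distance between mould3 and place0 below 0.012 m or horizontal distance between mould3 and place1 below 0.012 m or horizontal distance between mould3 and place2 below 0.012 m or horizontal distance between mould3 and place3 below 0.012 m or horizontal distance between mould3 and place4 below 0.012 m) and z of mould3 in the frame of mouth between -0.006 and 0.006 m and (horizontal distance between mould4 and place0 below 0.012 m or horizontal distance between mould4 and place1 below 0.012 m or horizontal distance between mould4 and place2 below 0.012 m or horizontal distance between mould4 and place3 below 0.012 m or horizontal distance between mould4 and place4 below 0.012 m) and z of mould4 in the frame of mouth between -0.006 and 0.006 m and horizontal distance between any of place0, place1, place2, place3, place4 and mouth below 0.01 m and horizontal distance between each of mould1, mould2, mould3, mould4 and mouth above 0.06 m and contact force between the fingers and turret below 0.1 N); the robot touches nothing.
It fails at once if the cup is moved more than 30 mm (distance of cup from where it was at the start of the episode above 0.03 m).
Of mould1, mould2, mould3, mould4 only 3 to 4 are there at a start; the rules pass over those that are not, and their reading is None.
At some moment in a run one of cover may be knocked a few centimetres aside while the robot is not near it.
Once in a run the grip may slacken for a moment while it holds something.
It also fails if it takes over 210 s, if anything falls off the work surface, if the arm or the gripper's body presses on something with over 40 N, if the wrist force passes 120 N, or if a joint passes its speed limit or range.

### The arm

A 6-joint arm with a two-finger parallel gripper is mounted at the origin on the work surface. World frame = base frame: x ahead of the robot, y to its left, z up, the work surface at z = 0. Lengths are in m, angles in rad, forces in N, time in s.
With the tool pointing down it reaches from about 0.35 to 0.85 m from the base axis. Payload 8.1 kg.
Tool frame: the origin (TCP) lies between the finger pads; the fingertips stand 25 mm ahead of it and the grasp point (between the pads) lies 6 mm ahead of it; z points along the fingers, y is the line along which they close (so a half turn about z gives the same grasp; the last joint's range is limited). The gripper opens to 93 mm and grips with 3 to 60 N. Pads are 15 mm wide; open, the fingers measure 128 mm over their backs; the gripper's body (75 mm by 188 mm) begins 65 mm behind the grasp point.
Start: joints at [1.237, 0.13, 1.488, -0, 1.523, -0.085], TCP at [0.148, 0.582, 0.221] pointing down, gripper open.
Joint ranges: [-2.96, 2.96], [-0.89, 2.26], [0.02, 2.5], [-1.34, 4.48], [0, 2.73], [-2.66, 2.66]. Speed limits (rad/s): [2.39, 2.39, 2.79, 3.14, 3.14, 3.14].

### API

Orientations are given as a rotation vector (axis times angle).
In Python, from plant import robot gives the robot as it stands.
- The arm moves only by the tool arm_command, never from a script. Its argument "increments" is text: rows parted by semicolons, each of 5 numbers parted by spaces: the closure, from 0 (fully open) to 1 (shut), then the shift along the tool's x, y, z in mm, then the turn about the tool's z in rad. A call has 1 to 5 rows; each row is the pose to reach, as a shift and turn from the pose commanded when the call began, along the tool's axes at that moment; what a row does not reach only later rows make up. A row lasts 1/10 s, in which the tool goes at most 50 mm and 8.59 degrees, less where a joint would pass 70% of its speed; a pose out of reach is approached as far as the arm can. A call with a gripper value outside its range is refused whole. The fingers move at their own pace and stop on an object; "grip_force" is the grip in N (left out, the last holds). Time passes only in rows, so rows that repeat a pose let the fingers close. It gives the time, the measured TCP pose, the force, the opening and the grip force at its end, in the units of the state.
- robot.read_state(): the state, without advancing time (a new reading comes with each control period).
- robot.read_camera(name): name is "scene" or "top" or "wrist"; returns the picture (420x560x3 uint8, blue, green, red); there is no depth.
- robot.camera_model(name): a dict with "fx", "fy", "cx", "cy" (pixels), "D" ([k1, k2, p1, p2, k3] as OpenCV has them; the pictures are not rectified), "eye" and "rotation" of the camera in the world. Camera axes: x right, y down, z forward; pixel columns grow to the right and rows downward; lengths in m; the calibration is good to about 2 mm. A picture is of the moment at which its call begins: read the wrist's pose just before it. camera_model takes no time and is no camera call; for the wrist camera it gives the pose at the moment of the call.
- robot.close_job(): hands the job in; it is judged then, once.
The state is a dict: "t": time; "q": joint angles; "dq": joint speeds; "joint_torque": joint torques, N m; "tool_pos": TCP position; "orientation": TCP orientation; "force": force on the tool from outside, world axes, zero at the start; "wrist_torque": the same for the moment, N m; "opening": finger opening in m; "gripper_force": force on a finger pad.
Only numpy, scipy, OpenCV 4.12 (cv2) and the standard library are available. Lean on these libraries where they do the work, as an engineer would, in place of code of your own. Each camera call takes 0.05 s, during which the arm holds its last target. There are 200 camera calls.

## Working session

There is one attempt and no reset: what is moved stays moved. The work goes in short steps, Python scripts to look and compute and a tool call to move; the robot and the scene stay as the last step left them, time stands still between calls to the robot, and variables do not carry over. Pictures are saved under pics/ and viewed, at most 14 in all, crops included, and the job is handed in when it is done.

Besides the shell and the picture viewer there is one more tool, called after ">>>" in YAML: its name, and indented under it one key for each argument. arm_command: Moves the arm, as the interface text tells. Its arguments: {"type":"object","properties":{"increments":{"type":"string"},"grip_force":{"type":"number"}},"required":["increments"]}

```bash
ls; mkdir -p pics
cat > h.py <<'E'
import numpy as np,cv2
from plant import robot
def cam(n):
    m=robot.camera_model(n);K=np.array([[m['fx'],0,m['cx']],[0,m['fy'],m['cy']],[0,0,1.]])
    return K,np.array(m['D'],float),np.array(m['eye'],float),np.array(m['rotation'],float).reshape(3,3) if np.size(m['rotation'])==9 else cv2.Rodrigues(np.array(m['rotation'],float))[0]
def unproj(c,uv,z):
    K,D,e,R=c
    p=cv2.undistortPoints(np.array(uv,float).reshape(-1,1,2),K,D).reshape(-1,2)
    d=np.c_[p,np.ones(len(p))]@R.T
    return e+d*((z-e[2])/d[:,2])[:,None]
def proj(c,P):
    K,D,e,R=c
    P=(np.array(P,float).reshape(-1,3)-e)@R
    return cv2.projectPoints(P,np.zeros(3),np.zeros(3),K,D)[0].reshape(-1,2)
E
python3 - <<'E'
from h import *
for n in ['scene','top','wrist']:
    cv2.imwrite(f'pics/{n}0.png',robot.read_camera(n)); c=cam(n); print(n,c[0].diagonal(),c[2],c[3].round(3).tolist())
print(robot.read_state())
E
```

```text
pics
scene [479.63323792 479.63323792   1.        ] [1.05297335 0.68590242 0.92850759] [[-0.83, 0.37, -0.417], [0.558, 0.563, -0.61], [0.01, -0.739, -0.674]]
top [461.8409799 461.8409799   1.       ] [ 0.34913673 -0.0525276   1.12616464] [[0.006, -0.985, 0.175], [-1.0, -0.004, 0.011], [-0.01, -0.175, -0.984]]
wrist [289.70327582 289.70327582   1.        ] [0.07059687 0.60161814 0.38295767] [[0.246, 0.928, 0.279], [0.969, -0.236, -0.072], [-0.001, 0.288, -0.958]]
{'t': 0.15, 'q': array([ 1.23660414e+00,  1.30972586e-01,  1.48901211e+00, -3.93109609e-06,
        1.52298648e+00, -8.54046466e-02]), 'dq': array([ 0.00031714, -0.00286134, -0.0030072 , -0.00047246,  0.0013397 ,
       -0.000497  ]), 'joint_torque': array([ 4.93333882e-04, -5.60474360e+01, -4.92334092e+01,  7.68544874e-02,
        3.05494526e-02, -5.45700232e-05]), 'tool_pos': array([0.14758136, 0.58113252, 0.22064678]), 'orientation': array([-3.89751950e-01, -3.11703604e+00,  2.11899581e-03]), 'force': array([-0.70259533,  0.34638738,  0.47287943]), 'wrist_torque': array([-0.00017375, -0.00405472,  0.01321425]), 'gripper_force': 0.0, 'opening': 0.09269182205211358}
```

View pics/top0.png

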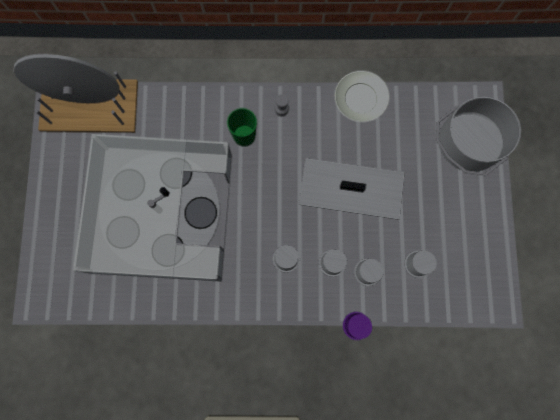

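View pics/scene0.png

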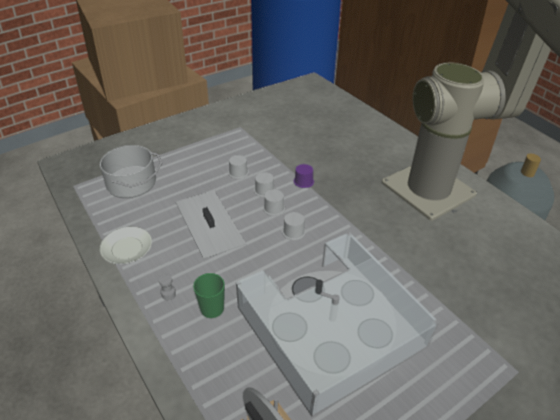

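Top view: keeper at left with its mouth facing right and the dark mouth pad at (201,213). Knob at (165,191), cover at (352,188), and four moulds at (287,258), (334,262), (371,271), (423,263). The purple decoy is at (358,326) and the green cup at (242,125). I'll enlarge it.

Run:
```python
from h import *
im=cv2.imread('pics/top0.png')
a=cv2.resize(im[125:285,70:240],None,fx=3.5,fy=3.5,interpolation=cv2.INTER_CUBIC)
cv2.imwrite('pics/k0.png',cv2.convertScaleAbs(a,alpha=1.3))
a=cv2.resize(im[150:290,265:445],None,fx=4,fy=4,interpolation=cv2.INTER_CUBIC)
cv2.imwrite('pics/m0.png',cv2.convertScaleAbs(a,alpha=1.3))
c=cam('top')
print(unproj(c,[(201,213),(176,173),(129,184),(123,232),(168,250)],.035).round(3))
print(unproj(c,[(287,258),(334,262),(371,271),(423,263)],.05).round(3))
print(unproj(c,[(352,188),(242,125)],.0).round(3))
```

```text
[[0.573 0.128 0.035]
 [0.673 0.193 0.035]
 [0.644 0.306 0.035]
 [0.526 0.313 0.035]
 [0.483 0.204 0.035]]
[[ 0.464 -0.079  0.05 ]
 [ 0.455 -0.188  0.05 ]
 [ 0.435 -0.273  0.05 ]
 [ 0.454 -0.393  0.05 ]]
[[ 0.646 -0.243  0.   ]
 [ 0.812  0.036  0.   ]]
```

View pics/k0.png

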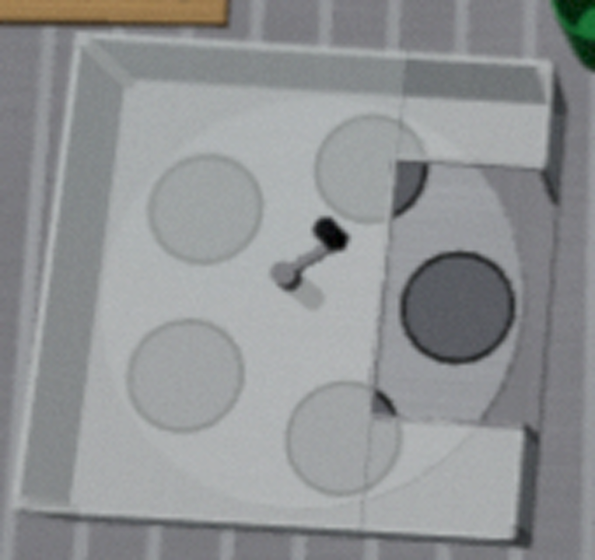

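View pics/m0.png

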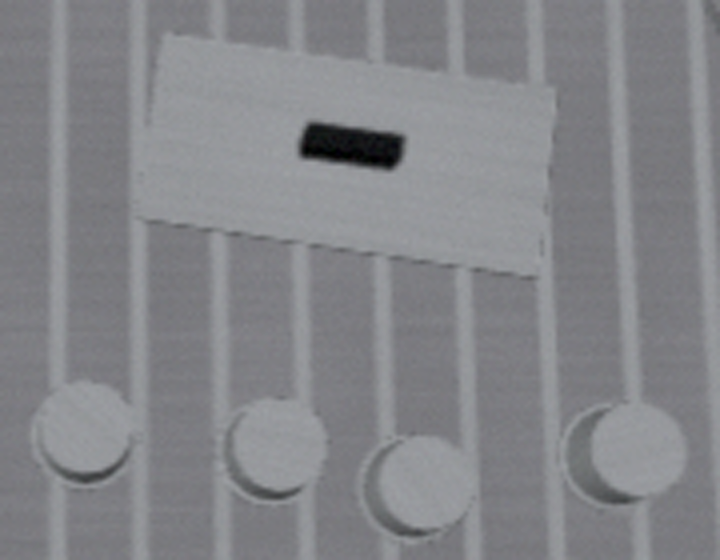

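Pad centres in the crop are (458,307), (371,168), (206,209), (186,376), (344,438), and the knob top is about (332,232). Mould tops are at (85,427), (277,440), (423,483), (638,450). Cover corners are at (165,33), (556,87), (537,276), (137,216).

Run:
```python
from h import *
from scipy.optimize import least_squares
c=cam('top')
k=(np.array([(458,307),(371,168),(206,209),(186,376),(344,438)])+.5)/3.5-.5+[70,125]
f4=lambda a:(np.array(a)+.5)/4-.5+[265,150]
def model(p):
    a=p[2]+np.pi-2*np.pi/5*np.array([0,4,3,2,1])[::1]
    a=p[2]+np.pi+2*np.pi/5*np.arange(5)
    return np.c_[p[0]+.1*np.cos(a),p[1]+.1*np.sin(a),np.full(5,p[3])]
# order: mouth then anticlockwise as seen from above (x up, y left in the image): 
for o in ([0,1,2,3,4],[0,4,3,2,1]):
    r=least_squares(lambda p:(proj(c,model(p))-k[o]).ravel(),[.58,.23,np.pi/2,.035]);print(r.x.round(4),r.cost)
    if r.cost<20: P=r.x
# bottom corners of box / roof corners for height check
x=np.array([np.cos(P[2]),np.sin(P[2])]);y=np.array([-x[1],x[0]])
print('mouth',P[:2]-.1*x,'seat',P[:2]-.109*x)
roof=f=(np.array([(83,38),(552,62),(526,430+0)])+.5)/3.5-.5+[70,125]
pr=lambda X,Y,Z:((proj(c,[*(P[:2]+X*x+Y*y),Z])[0]-[70,125]+.5)*3.5-.5).round(0)
for X,Y in [(.16,.16),(.16,-.16),(-.16,-.16),(-.16,.16),(-.062,.085),(-.062,-.085)]: print(X,Y,pr(X,Y,.096))
t=unproj(c,f4([(85,427),(277,440),(423,483),(638,450)]),.05);print('moulds',t.round(4),np.diff(t[:,1]))
q=unproj(c,f4([(165,33),(556,87),(537,276),(137,216)]),.005);print('cover',q.mean(0),np.linalg.norm(np.diff(q,axis=0),axis=1),[np.degrees(np.arctan2(*(d[1::-1]))) for d in np.diff(q,axis=0)])
kn=unproj(c,(np.array([(332,232)])+.5)/3.5-.5+[70,125],.146)[0];print('knob',kn, (kn[:2]-P[:2]),np.hypot(*(kn[:2]-P[:2])),np.degrees(np.arctan2(kn[1]-P[1],kn[0]-P[0])))
```

```text
[0.5804 0.2295 1.5156 0.0347] 0.018654993126619394
[  4.9794   5.6177   2.7399 -20.8003] 4214.078646544027
mouth [0.57485994 0.12968227] seat [0.57436317 0.12069599]
0.16 0.16 [ 10. 510.]
0.16 -0.16 [74. 31.]
-0.16 -0.16 [553.  59.]
-0.16 0.16 [515. 539.]
-0.062 0.085 [372. 413.]
-0.062 -0.085 [397. 159.]
moulds [[ 0.4674 -0.076   0.05  ]
 [ 0.4604 -0.1878  0.05  ]
 [ 0.4359 -0.2715  0.05  ]
 [ 0.4559 -0.3955  0.05  ]] [-0.11178174 -0.0837068  -0.12396876]
cover [ 0.64515459 -0.240479    0.005     ] [0.24600465 0.12141623 0.2478002 ] [np.float64(-98.22898245370455), np.float64(172.12380318806353), np.float64(81.39179813539647)]
knob [0.59923344 0.19111683 0.146     ] [ 0.01885385 -0.038413  ] 0.04279049225774992 -63.857290795190956
```

```bash
cat >> h.py <<'E'
import sys
def tool():
    s=robot.read_state();R=cv2.Rodrigues(np.array(s['orientation'],float))[0]
    return np.array(s['tool_pos']),R,np.degrees(np.arctan2(R[1,1],R[0,1])),s
def delta(P,psi,src=None):
    "mm shift in tool axes and turn (rad) to TCP target P, closing axis at psi deg; GP = TCP + 6mm"
    p,R,y,s=tool() if src is None else src
    return np.r_[(R.T@(np.array(P)-p)*1000).round(1),round(float(np.radians((y-psi+90)%180-90)),3)]
E
cat > go <<'E'
#!/usr/bin/env python3
from h import *
a=[float(v) for v in sys.argv[1:]]
p,R,y,s=tool();print('t',round(s['t'],2),p.round(4),'psi',round(y,1),'open',round(s['opening'],4),'q',s['q'].round(2),'F',s['force'].round(1))
if a: print(delta(a[:3],a[3]))
E
chmod +x go; ./go .467 -.076 .2 -3.2
```

```text
t 0.15 [0.1476 0.5811 0.2206] psi 75.7 open 0.0927 q [ 1.24  0.13  1.49 -0.    1.52 -0.09] F [-0.7  0.3  0.5]
[-471.4   -558.2     21.4      1.378]
```

>>> arm_command:
  increments: "0 -472 -558 20 1.377; 0 -472 -558 20 1.377; 0 -472 -558 20 1.377; 0 -472 -558 20 1.377; 0 -472 -558 20 1.377"

```text
t: 0.65
tool_pos: [0.2574, 0.355, 0.2142]
orientation: [1.512, 2.754, -0.0]
force: [2.1, -1.0, 0.4]
opening: 0.0931
gripper_force: 0.0
```

```bash
./go .467 -.076 .2 -3.2
```

```text
t 0.65 [0.2574 0.355  0.2142] psi 32.5 open 0.0931 q [ 0.83 -0.32  1.92 -0.    1.54  0.26] F [ 2.1 -1.   0.4]
[-476.2    -54.4     14.3      0.622]
```

>>> arm_command:
  increments: "0 -476 -54 14 0.622; 0 -476 -54 14 0.622; 0 -476 -54 14 0.622; 0 -476 -54 14 0.622; 0 -476 -54 14 0.622"

```text
t: 1.15
tool_pos: [0.3682, 0.1309, 0.2073]
orientation: [2.282, 2.159, 0.001]
force: [0.8, 0.9, -0.0]
opening: 0.0928
gripper_force: 0.0
```

```bash
./go .467 -.076 .2 -3.2
```

```text
t 1.15 [0.3682 0.1309 0.2073] psi -3.2 open 0.0928 q [ 0.21 -0.47  2.04  0.    1.56  0.27] F [ 0.8  0.9 -0. ]
[-201.2  110.1    7.4    0. ]
```

>>> arm_command:
  increments: "0 -201 110 7 0; 0 -201 110 7 0; 0 -201 110 7 0; 0 -201 110 7 0; 0 -201 110 7 0"

```text
t: 1.65
tool_pos: [0.4683, -0.0767, 0.1999]
orientation: [2.279, 2.162, -0.001]
force: [-0.7, 0.2, 0.7]
opening: 0.0929
gripper_force: 0.0
```

```bash
./go
python3 - <<'E'
from h import *
c=cam('wrist');im=robot.read_camera('wrist');cv2.imwrite('pics/w1.png',im)
M=[[.4674,-.076],[.4604,-.1878],[.4359,-.2715],[.4559,-.3955]]
for m in M: print(proj(c,[*m,.05])[0].round(0),proj(c,[*m,0])[0].round(0))
E
```

```text
t 1.65 [ 0.4683 -0.0767  0.1999] psi -3.0 open 0.0929 q [-0.27 -0.2   1.85 -0.    1.49 -0.22] F [-0.7  0.2  0.7]
[272. 197.] [273. 187.]
[272. 285.] [272. 266.]
[257. 342.] [258. 317.]
[276. 411.] [276. 382.]
```

View pics/w1.png

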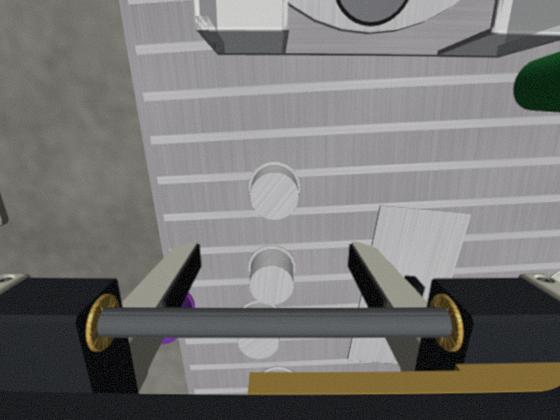

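Wrist view: the moulds sit at about (274,196), (271,284), (258,343), all within 2 px of the predictions. Descending on the first one.

>>> arm_command:
  increments: "0 0 1 50 0; 0 0 1 100 0; 0 0 1 150 0; 0 0 1 166 0; 0 0 1 166 0"

```text
t: 2.2
tool_pos: [0.4652, -0.0725, 0.0305]
orientation: [-2.272, -2.161, 0.006]
force: [-0.5, 0.2, -0.5]
opening: 0.0933
gripper_force: 0.0
```

>>> arm_command:
  increments: "1 0 0 0 0; 1 0 0 0 0; 1 0 0 0 0; 1 0 0 0 0; 1 0 0 0 0"
  grip_force: 20

```text
t: 2.7
tool_pos: [0.4693, -0.0736, 0.0352]
orientation: [2.275, 2.164, 0.001]
force: [-1.2, -0.3, 0.6]
opening: 0.0574
gripper_force: 0.9
```

```bash
./go .5749 .1297 .18 -3.2
```

```text
t 2.7 [ 0.4693 -0.0736  0.0352] psi -2.9 open 0.0574 q [-0.26 -0.03  2.01 -0.    1.16 -0.21] F [-1.2 -0.3  0.6]
[ 2.083e+02  9.550e+01 -1.448e+02  6.000e-03]
```

>>> arm_command:
  increments: "1 0 0 0 0; 1 0 0 0 0; 1 0 0 -40 0; 1 0 0 -80 0; 1 0 0 -120 0"

```text
t: 3.2
tool_pos: [0.4679, -0.0732, 0.155]
orientation: [-2.275, -2.164, 0.001]
force: [0.4, 0.6, -0.2]
opening: 0.0548
gripper_force: 20.0
```

```bash
./go .5749 .1297 .18 -3.2
```

```text
t 3.2 [ 0.4679 -0.0732  0.155 ] psi -2.9 open 0.0548 q [-0.26 -0.18  1.91  0.    1.41 -0.21] F [ 0.4  0.6 -0.2]
[ 2.08e+02  9.66e+01 -2.50e+01  6.00e-03]
```

>>> arm_command:
  increments: "1 208 97 -25 0.006; 1 208 97 -25 0.006; 1 208 97 -25 0.006; 1 208 97 -25 0.006; 1 208 97 -25 0.006"

```text
t: 3.7
tool_pos: [0.5768, 0.1327, 0.1793]
orientation: [-2.281, -2.16, -0.001]
force: [-0.1, -1.0, -2.4]
opening: 0.0548
gripper_force: 20.0
```

>>> arm_command:
  increments: "1 0 0 0 0; 1 0 0 0 0"

```text
t: 3.9
tool_pos: [0.5756, 0.13, 0.1785]
orientation: [-2.281, -2.16, 0.002]
force: [-0.3, -1.5, -1.5]
opening: 0.0552
gripper_force: 20.0
```

```bash
./go .5749 .1297 .072 -3.2
python3 - <<'E'
from h import *
p,R,y,s=tool();c=cam('wrist');im=robot.read_camera('wrist');cv2.imwrite('pics/w2.png',im)
print('pad',proj(c,[.5749,.1297,.035]),'mould top',proj(c,p+R@[0,0,.035-.05]),'tcp',proj(c,p+R@[0,0,.006]))
E
```

```text
t 3.9 [0.5756 0.13   0.1785] psi -3.1 open 0.0552 q [ 0.14  0.13  1.57 -0.    1.45  0.19] F [-0.3 -1.5 -1.5]
[-2.000e-01 -5.000e-01  1.065e+02  1.000e-03]
pad [[272.73493984 198.99226335]] mould top [[272.24121945 270.38182605]] tcp [[272.45552517 254.15385409]]
```

View pics/w2.png

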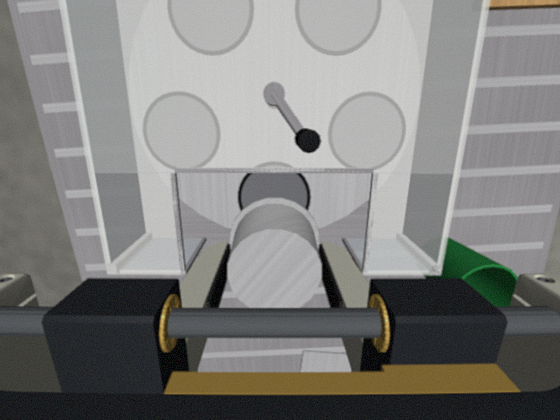

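Wrist view: the mould is held upright with its top at (275,267). The mouth pad is centred at (274,196), as predicted, and the knob is at (308,140). Lowering.

>>> arm_command:
  increments: "1 0 -1 40 0; 1 0 -1 75 0; 1 0 -1 95 0; 1 0 -1 106 0; 1 0 -1 106 0"

```text
t: 4.45
tool_pos: [0.5738, 0.1283, 0.072]
orientation: [-2.283, -2.156, 0.003]
force: [-0.8, 1.2, -1.5]
opening: 0.0553
gripper_force: 20.0
```

>>> arm_command:
  increments: "1 0 0 0 0; 1 0 0 1 0; 1 0 0 1 0"

```text
t: 4.75
tool_pos: [0.5758, 0.1295, 0.0736]
orientation: [2.282, 2.157, 0.003]
force: [-0.4, -0.6, -0.9]
opening: 0.0552
gripper_force: 20.0
```

```bash
./go .5749 .1297 .0705 -3.2
```

```text
t 4.75 [0.5758 0.1295 0.0736] psi -3.2 open 0.0552 q [ 0.13  0.22  1.67 -0.    1.25  0.19] F [-0.4 -0.6 -0.9]
[ 0.1 -1.   3.1 -0. ]
```

Measurement noise is a couple of mm, so I'll lower until a contact force shows.

>>> arm_command:
  increments: "1 0 -1 2 0; 1 0 -1 2 0; 1 0 -1 2 0"

```text
t: 5.05
tool_pos: [0.5739, 0.1296, 0.0703]
orientation: [-2.283, -2.158, 0.0]
force: [0.1, 0.0, -1.7]
opening: 0.0552
gripper_force: 20.0
```

>>> arm_command:
  increments: "1 0 0 1 0; 1 0 0 1 0; 1 0 0 1 0"

```text
t: 5.35
tool_pos: [0.5743, 0.1296, 0.0697]
orientation: [2.282, 2.158, 0.001]
force: [-0.6, 0.2, 3.7]
opening: 0.0554
gripper_force: 20.0
```

>>> arm_command:
  increments: "1 0 0 0 0; 1 0 0 0 0"

```text
t: 5.55
tool_pos: [0.5743, 0.1296, 0.0697]
orientation: [2.283, 2.158, 0.001]
force: [-0.8, -0.1, 4.3]
opening: 0.0555
gripper_force: 20.1
```

>>> arm_command:
  increments: "0.2 0 0 0 0; 0.2 0 0 0 0; 0.2 0 0 0 0; 0.2 0 0 0 0"

```text
t: 5.95
tool_pos: [0.5738, 0.1295, 0.069]
orientation: [-2.283, -2.158, 0.001]
force: [0.7, -0.3, 0.1]
opening: 0.0742
gripper_force: 0.0
```

>>> arm_command:
  increments: "0.2 0 0 -30 0; 0.2 0 0 -80 0; 0.2 0 0 -120 0; 0.2 0 0 -120 0"

```text
t: 6.35
tool_pos: [0.5779, 0.1302, 0.1972]
orientation: [2.278, 2.154, 0.015]
force: [1.9, -0.1, 1.2]
opening: 0.0742
gripper_force: 0.0
```

```bash
./go .6021 .1959 .19 68.8
python3 - <<'E'
from h import *
p,R,y,s=tool();c=cam('wrist');im=robot.read_camera('wrist');cv2.imwrite('pics/w3.png',im)
print('pad',proj(c,[.5749,.1297,.085]),'knob',proj(c,[.6021,.1959,.146]))
E
```

```text
t 6.35 [0.5779 0.1302 0.1972] psi -3.2 open 0.0742 q [0.13 0.11 1.55 0.   1.47 0.19] F [ 1.9 -0.1  1.2]
[67.    20.4    7.6   -1.257]
pad [[268.7041757  207.77106875]] knob [[300.13624852 141.87370084]]
```

View pics/w3.png

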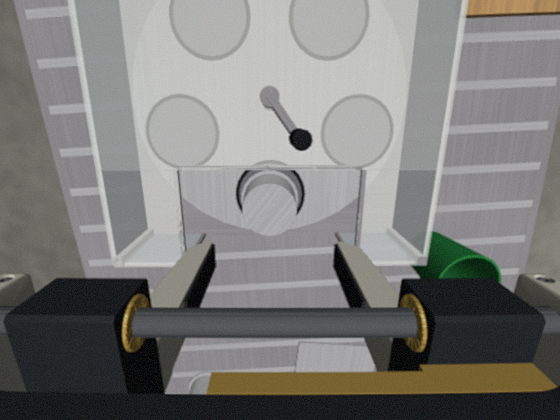

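The mould stands centred on the pad (top at (269,207), as predicted) and the knob is at (301,138). Going to the knob.

>>> arm_command:
  increments: "0.4 68 21 0 -0.15; 0.5 68 21 0 -0.3; 0.5 68 21 0 -0.45; 0.5 68 21 0 -0.6; 0.5 68 21 0 -0.75"

```text
t: 6.9
tool_pos: [0.5977, 0.1964, 0.1868]
orientation: [-1.323, -2.847, 0.003]
force: [-0.2, -0.0, 0.5]
opening: 0.0469
gripper_force: 0.0
```

>>> arm_command:
  increments: "0.5 0 0 0 -0.15; 0.5 0 0 0 -0.3; 0.5 0 0 0 -0.45; 0.5 0 0 0 -0.507; 0.5 0 0 0 -0.507"

```text
t: 7.4
tool_pos: [0.5978, 0.196, 0.1872]
orientation: [-0.576, -3.086, 0.002]
force: [-0.7, -0.9, 0.6]
opening: 0.0467
gripper_force: 0.0
```

```bash
./go .6025 .197 .143 68.8
```

```text
t 7.4 [0.5978 0.196  0.1872] psi 68.9 open 0.0467 q [ 0.24  0.23  1.44 -0.    1.48 -0.97] F [-0.7 -0.9  0.6]
[-4.10e+00  2.70e+00  4.41e+01  1.00e-03]
```

>>> arm_command:
  increments: "0.5 -4 3 0 0; 0.5 -4 3 25 0; 0.5 -4 3 44 0; 0.5 -4 3 44 0; 0.5 -4 3 44 0"

```text
t: 7.9
tool_pos: [0.6033, 0.1976, 0.1449]
orientation: [-0.579, -3.086, 0.001]
force: [0.2, 0.3, -0.4]
opening: 0.0463
gripper_force: 0.0
```

>>> arm_command:
  increments: "1 0 0 0 0; 1 0 0 0 0; 1 0 0 0 0; 1 0 0 0 0; 1 0 0 0 0"
  grip_force: 15

```text
t: 8.4
tool_pos: [0.6037, 0.1966, 0.1459]
orientation: [0.578, 3.087, -0.003]
force: [-1.5, -5.3, 4.0]
opening: 0.0147
gripper_force: 15.0
```

```bash
./go .6021 .1959 .143 68.8
```

```text
t 8.4 [0.6037 0.1966 0.1459] psi 68.8 open 0.0147 q [ 0.24  0.27  1.47 -0.    1.4  -0.97] F [-1.5 -5.3  4. ]
[ 1.3 -1.2  2.9 -0. ]
```

Knob gripped (opening ≈ 16 mm). Turning anticlockwise one stop.

>>> arm_command:
  increments: "1 -1.9 2.8 0 0; 1 -3.5 5.7 0 0; 1 -4.8 8.8 0 0; 1 -5.9 12 0 0; 1 -6.8 15.2 0 0"

```text
t: 8.9
tool_pos: [0.6162, 0.2059, 0.1459]
orientation: [0.58, 3.086, -0.008]
force: [0.5, -13.5, 2.4]
opening: 0.0147
gripper_force: 15.0
```

>>> arm_command:
  increments: "1 -0.5 3.3 0 0; 1 -0.8 6.6 0 0; 1 -0.8 10 0 0; 1 -0.5 13.3 0 0; 1 0 16.6 0 0"

```text
t: 9.4
tool_pos: [0.6224, 0.223, 0.1461]
orientation: [0.579, 3.086, -0.003]
force: [1.1, -6.6, 1.8]
opening: 0.0145
gripper_force: 15.0
```

>>> arm_command:
  increments: "1 0.9 3.3 0 0; 1 2 6.4 0 0; 1 3.3 9.5 0 0; 1 4.9 12.4 0 0; 1 6.8 15.2 0 0"

```text
t: 9.9
tool_pos: [0.6213, 0.2409, 0.1462]
orientation: [0.578, 3.086, -0.001]
force: [2.2, -10.4, 4.8]
opening: 0.0145
gripper_force: 15.0
```

```bash
./go .619 .2397 .143 68.8
```

```text
t 9.9 [0.6213 0.2409 0.1462] psi 68.8 open 0.0145 q [ 0.29  0.35  1.37 -0.    1.42 -0.91] F [  2.2 -10.4   4.8]
[ 1.7 -2.   3.2 -0. ]
```

>>> arm_command:
  increments: "0.6 0 0 0 0; 0.6 0 0 0 0; 0.6 0 0 0 0; 0.6 0 0 -40 0; 0.6 0 0 -60 0"

```text
t: 10.4
tool_pos: [0.6207, 0.2419, 0.2071]
orientation: [0.577, 3.088, 0.001]
force: [1.4, 0.6, 0.3]
opening: 0.0371
gripper_force: 0.0
```

```bash
./go .4604 -.1878 .19 -3.2
python3 - <<'E'
from h import *
cv2.imwrite('pics/w4.png',robot.read_camera('wrist'))
c=cam('top');im=robot.read_camera('top');cv2.imwrite('pics/t4.png',cv2.convertScaleAbs(cv2.resize(im[120:300,70:445],None,fx=2.1,fy=2.1,interpolation=cv2.INTER_CUBIC),alpha=1.3))
E
```

```text
t 10.4 [0.6207 0.2419 0.2071] psi 68.8 open 0.0371 q [ 0.29  0.31  1.3   0.    1.52 -0.91] F [1.4 0.6 0.3]
[  -5.8   -458.6     16.7      1.257]
```

View pics/w4.png

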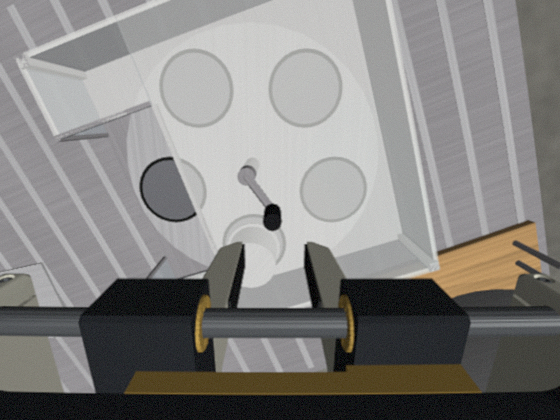

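The turntable moved one stop: the empty pad is at the mouth (170,190) and the mould rides at (252,250). On to mould 2.

>>> arm_command:
  increments: "0 -6 -459 0 1.257; 0 -6 -459 0 1.257; 0 -6 -459 0 1.257; 0 -6 -459 0 1.257; 0 -6 -459 0 1.257"

```text
t: 11.0
tool_pos: [0.5316, 0.0059, 0.2037]
orientation: [-1.675, -2.656, 0.001]
force: [0.1, -1.0, -0.1]
opening: 0.0727
gripper_force: 0.0
```

```bash
./go .4604 -.1878 .19 -3.2
```

```text
t 11.0 [0.5316 0.0059 0.2037] psi 25.5 open 0.0727 q [-0.09 -0.04  1.7   0.    1.49 -0.53] F [ 0.1 -1.  -0.1]
[-144.2   -147.7     13.7      0.501]
```

>>> arm_command:
  increments: "0 -144 -148 14 0.501; 0 -144 -148 14 0.501; 0 -144 -148 14 0.501; 0 -144 -148 14 0.501; 0 -144 -148 14 0.501"

```text
t: 11.5
tool_pos: [0.4602, -0.1907, 0.1895]
orientation: [-2.282, -2.157, 0.003]
force: [0.5, 0.4, -0.4]
opening: 0.0927
gripper_force: 0.0
```

>>> arm_command:
  increments: "0 0 0 0 0; 0 0 0 0 0"

```text
t: 11.7
tool_pos: [0.4629, -0.1859, 0.1906]
orientation: [-2.275, -2.165, -0.001]
force: [0.7, -0.3, 0.6]
opening: 0.0929
gripper_force: 0.0
```

```bash
./go .4604 -.1878 .034 -3.2
```

```text
t 11.7 [ 0.4629 -0.1859  0.1906] psi -2.8 open 0.0929 q [-0.49 -0.13  1.8   0.    1.47 -0.44] F [ 0.7 -0.3  0.6]
[-2.200e+00 -2.300e+00  1.566e+02  7.000e-03]
```

View pics/t4.png

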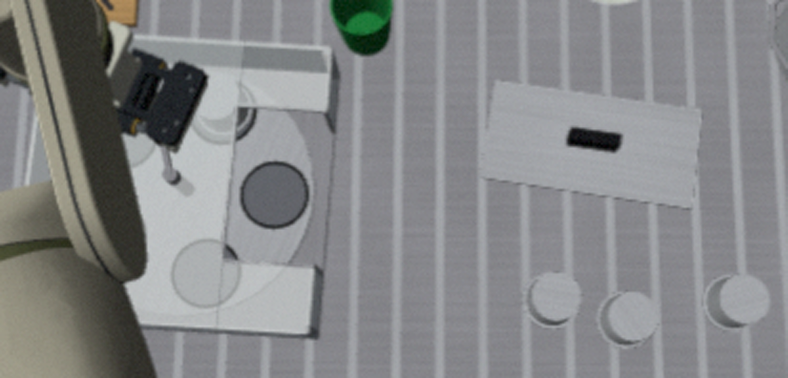

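The top view shows the same: mould 1 is on the next pad, the mouth pad is empty, and the other moulds and cover haven't moved. Grasping mould 2.

>>> arm_command:
  increments: "0 -2 -1 50 0; 0 -2 -1 100 0; 0 -2 -1 145 0; 0 -2 -1 156 0; 0 -2 -1 156 0"

```text
t: 12.2
tool_pos: [0.4606, -0.1867, 0.0337]
orientation: [-2.271, -2.165, 0.002]
force: [0.0, -0.1, 0.5]
opening: 0.0929
gripper_force: 0.0
```

>>> arm_command:
  increments: "1 0 0 0 0; 1 0 0 0 0; 1 0 0 0 0; 1 0 0 0 0; 1 0 0 0 0"
  grip_force: 20

```text
t: 12.7
tool_pos: [0.4621, -0.1892, 0.0361]
orientation: [2.276, 2.164, 0.0]
force: [-0.3, 0.0, 0.0]
opening: 0.0575
gripper_force: 0.4
```

>>> arm_command:
  increments: "1 0 0 0 0; 1 0 0 0 0"

```text
t: 12.9
tool_pos: [0.462, -0.1892, 0.036]
orientation: [2.276, 2.165, 0.0]
force: [-2.6, 1.5, 6.1]
opening: 0.0554
gripper_force: 20.1
```

```bash
./go .5749 .1297 .18 -3.2
```

```text
t 12.9 [ 0.462  -0.1892  0.036 ] psi -2.9 open 0.0554 q [-0.49  0.04  1.94 -0.    1.16 -0.44] F [-2.6  1.5  6.1]
[ 3.241e+02  9.690e+01 -1.441e+02  6.000e-03]
```

>>> arm_command:
  increments: "1 0 0 -40 0; 1 0 0 -80 0; 1 40 12 -115 0; 1 85 25 -144 0; 1 130 40 -144 0"

```text
t: 13.4
tool_pos: [0.5084, -0.0664, 0.1832]
orientation: [2.275, 2.158, 0.006]
force: [0.4, -0.2, 0.0]
opening: 0.0553
gripper_force: 20.0
```

>>> arm_command:
  increments: "1 50 15 0 0; 1 95 28 0 0; 1 140 42 0 0; 1 180 54 0 0; 1 194 57 0 0.006"

```text
t: 13.9
tool_pos: [0.5731, 0.1283, 0.1783]
orientation: [-2.279, -2.161, -0.001]
force: [0.3, -0.0, -0.6]
opening: 0.0551
gripper_force: 20.0
```

>>> arm_command:
  increments: "1 0 0 0 0; 1 0 0 0 0; 1 0 0 0 0"

```text
t: 14.2
tool_pos: [0.5725, 0.123, 0.1786]
orientation: [2.284, 2.157, -0.001]
force: [0.3, -0.3, -1.4]
opening: 0.0551
gripper_force: 20.0
```

```bash
./go .5749 .1297 .071 -3.2;  python3 - <<'E'
from h import *
p,R,y,s=tool();c=cam('wrist');im=robot.read_camera('wrist');cv2.imwrite('pics/w5.png',im)
print('mould top',proj(c,p+R@[0,0,.035-.05]))
g=cv2.cvtColor(im,6);h=cv2.imread('pics/w2.png',0)
print(cv2.matchTemplate(g[200:330,200:350],h[210:320,225:325],cv2.TM_CCOEFF_NORMED).max(),cv2.minMaxLoc(cv2.matchTemplate(g[200:330,200:350],h[210:320,225:325],cv2.TM_CCOEFF_NORMED))[3])
E
```

```text
t 14.2 [0.5725 0.123  0.1786] psi -3.3 open 0.0551 q [ 0.12  0.12  1.58 -0.    1.44  0.18] F [ 0.3 -0.3 -1.4]
[ 6.900e+00  2.100e+00  1.076e+02 -2.000e-03]
mould top [[272.28003371 270.37782623]]
0.94171804 (25, 9)
```

Run:
```python
from h import *
g=cv2.imread('pics/w5.png',0);h=cv2.imread('pics/w2.png',0)
for (a,b,e,d) in [(160,185,170,380),(30,60,90,110),(235,110,280,180)]:
    T=h[b:d,a:e] if False else h[b:b+40,a:a+60]
    r=cv2.matchTemplate(g[b-25:b+65,a-25:a+85],T,cv2.TM_CCOEFF_NORMED);print(cv2.minMaxLoc(r)[1],np.array(cv2.minMaxLoc(r)[3])-25)
p1=unproj(cam('wrist'),[(274,196)],.035);print(p1)
```

```text
0.9212607145309448 [ 3 -5]
0.9726915955543518 [ 2 -6]
0.7639143466949463 [-14 -25]
[[0.57358426 0.12593122 0.035     ]]
```

>>> arm_command:
  increments: "1 6 2 40 0; 1 6 2 75 0; 1 6 2 95 0; 1 6 2 104 0; 1 6 2 104 0"

```text
t: 14.75
tool_pos: [0.5741, 0.1293, 0.0736]
orientation: [-2.283, -2.156, 0.003]
force: [-0.2, -0.2, -0.3]
opening: 0.055
gripper_force: 20.0
```

>>> arm_command:
  increments: "1 0 0 0 0; 1 0 0 0 0; 1 0 0 0 0"

```text
t: 15.05
tool_pos: [0.5762, 0.1305, 0.0765]
orientation: [2.282, 2.157, 0.003]
force: [0.1, -0.5, -1.2]
opening: 0.0552
gripper_force: 20.0
```

```bash
./go .5749 .1297 .071 -3.2
```

```text
t 15.05 [0.5762 0.1305 0.0765] psi -3.2 open 0.0552 q [0.14 0.22 1.66 0.   1.26 0.19] F [ 0.1 -0.5 -1.2]
[-0.9 -1.3  5.5 -0. ]
```

>>> arm_command:
  increments: "1 -1 -1 2 0; 1 -1 -1 4 0; 1 -1 -1 4 0; 1 -1 -1 4 0"

```text
t: 15.45
tool_pos: [0.5742, 0.1294, 0.071]
orientation: [2.282, 2.158, 0.0]
force: [0.1, 0.3, 2.2]
opening: 0.0548
gripper_force: 20.0
```

>>> arm_command:
  increments: "1 0 0 1.5 0; 1 0 0 1.5 0; 1 0 0 1.5 0"

```text
t: 15.75
tool_pos: [0.5748, 0.1295, 0.0709]
orientation: [2.282, 2.158, 0.002]
force: [-2.2, -1.6, 10.3]
opening: 0.0551
gripper_force: 20.2
```

>>> arm_command:
  increments: "0.2 0 0 0 0; 0.2 0 0 0 0; 0.2 0 0 0 0; 0.2 0 0 0 0"

```text
t: 16.15
tool_pos: [0.5738, 0.1295, 0.0689]
orientation: [-2.282, -2.158, 0.001]
force: [-1.1, 0.7, 0.3]
opening: 0.0743
gripper_force: 0.0
```

>>> arm_command:
  increments: "0.2 0 0 -30 0; 0.2 0 0 -80 0; 0.2 0 0 -120 0; 0.2 0 0 -120 0; 0.2 0 0 -120 0"

```text
t: 16.65
tool_pos: [0.5749, 0.1296, 0.1905]
orientation: [2.282, 2.157, 0.004]
force: [0.1, 0.2, -0.7]
opening: 0.0741
gripper_force: 0.0
```

```bash
./go .621 .241 .19 -39.2
python3 - <<'E'
from h import *
p,R,y,s=tool();c=cam('wrist');im=robot.read_camera('wrist');cv2.imwrite('pics/w6.png',im)
print('pad',proj(c,[.5749,.1297,.085]),'knob',proj(c,[.621,.241,.146]))
E
```

```text
t 16.65 [0.5749 0.1296 0.1905] psi -3.2 open 0.0741 q [ 0.13  0.11  1.56 -0.    1.46  0.19] F [ 0.1  0.2 -0.7]
[113.8    39.8     0.7     0.628]
pad [[272.77555374 208.87616053]] knob [[333.09508858  69.6536371 ]]
```

View pics/w6.png

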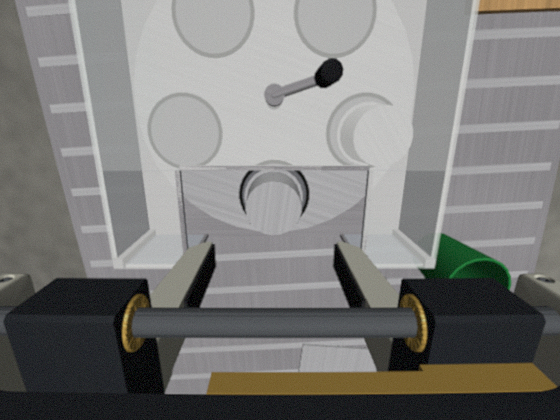

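Mould 2 is centred at (273,208) and the knob is at (331,70), as predicted. Turning again.

>>> arm_command:
  increments: "0.5 45 16 0 0.15; 0.5 90 32 0 0.3; 0.5 114 40 0 0.45; 0.5 114 40 0 0.6; 0.5 114 40 0 0.628"

```text
t: 17.2
tool_pos: [0.6189, 0.2415, 0.1858]
orientation: [-2.839, -1.345, 0.008]
force: [0.0, -0.5, -0.5]
opening: 0.0469
gripper_force: 0.0
```

>>> arm_command:
  increments: "0.5 0 0 0 0; 0.5 0 0 0 0"

```text
t: 17.4
tool_pos: [0.6198, 0.2403, 0.1883]
orientation: [-2.836, -1.352, 0.003]
force: [0.0, -1.1, 1.2]
opening: 0.0467
gripper_force: 0.0
```

```bash
./go .621 .241 .145 -39.2
```

```text
t 17.4 [0.6198 0.2403 0.1883] psi -39.0 open 0.0467 q [ 0.29  0.32  1.33 -0.    1.49  0.97] F [ 0.  -1.1  1.2]
[1.30e+00 5.00e-01 4.33e+01 3.00e-03]
```

>>> arm_command:
  increments: "0.5 1 0.5 20 0; 0.5 1 0.5 40 0; 0.5 1 0.5 43 0; 0.5 1 0.5 43 0"

```text
t: 17.8
tool_pos: [0.6207, 0.2409, 0.1455]
orientation: [-2.837, -1.349, 0.003]
force: [0.1, 0.1, 0.4]
opening: 0.0466
gripper_force: 0.0
```

>>> arm_command:
  increments: "1 0 0 0 0; 1 0 0 0 0; 1 0 0 0 0; 1 0 0 0 0; 1 0 0 0 0"
  grip_force: 15

```text
t: 18.3
tool_pos: [0.621, 0.2421, 0.1468]
orientation: [-2.837, -1.348, 0.0]
force: [-3.8, 3.7, 3.0]
opening: 0.0144
gripper_force: 15.0
```

>>> arm_command:
  increments: "1 1.9 -2.8 0 0; 1 3.5 -5.7 0 0; 1 4.8 -8.8 0 0; 1 5.9 -12 0 0; 1 6.8 -15.2 0 0"

```text
t: 18.8
tool_pos: [0.617, 0.2548, 0.147]
orientation: [2.835, 1.344, 0.008]
force: [13.8, -3.6, -4.3]
opening: 0.0138
gripper_force: 15.0
```

>>> arm_command:
  increments: "1 0.5 -3.3 0 0; 1 0.8 -6.6 0 0; 1 0.8 -10 0 0; 1 0.5 -13.3 0 0; 1 0 -16.6 0 0"

```text
t: 19.3
tool_pos: [0.6035, 0.267, 0.1473]
orientation: [2.836, 1.347, 0.009]
force: [9.5, 0.4, 0.1]
opening: 0.0138
gripper_force: 15.0
```

>>> arm_command:
  increments: "1 -0.9 -3.3 0 0; 1 -2 -6.4 0 0; 1 -3.3 -9.5 0 0; 1 -4.9 -12.4 0 0; 1 -6.8 -15.2 0 0"

```text
t: 19.8
tool_pos: [0.5857, 0.2714, 0.1473]
orientation: [2.837, 1.347, 0.004]
force: [3.4, 0.1, 5.0]
opening: 0.0142
gripper_force: 15.0
```

```bash
./go .584 .2705 .145 -39.2
```

```text
t 19.8 [0.5857 0.2714 0.1473] psi -39.2 open 0.0142 q [ 0.35  0.29  1.44 -0.    1.41  1.04] F [3.4 0.1 5. ]
[-1.8 -0.7  2.2  0. ]
```

>>> arm_command:
  increments: "0.6 0 0 0 0; 0.6 0 0 0 0; 0.6 0 0 0 0; 0.6 0 0 -40 0; 0.6 0 0 -55 0"

```text
t: 20.3
tool_pos: [0.5858, 0.2716, 0.204]
orientation: [2.838, 1.348, 0.004]
force: [0.0, -0.2, 1.4]
opening: 0.0374
gripper_force: 0.0
```

```bash
./go .4368 -.2715 .19 -3.2
python3 - <<'E'
from h import *
cv2.imwrite('pics/w7.png',robot.read_camera('wrist'))
E
```

```text
t 20.3 [0.5858 0.2716 0.204 ] psi -39.2 open 0.0374 q [0.35 0.26 1.38 0.   1.51 1.04] F [ 0.  -0.2  1.4]
[-515.1    227.7     13.1     -0.628]
```

>>> arm_command:
  increments: "0 -515 228 10 -0.628; 0 -515 228 10 -0.628; 0 -515 228 10 -0.628; 0 -515 228 10 -0.628; 0 -515 228 10 -0.628"

```text
t: 20.85
tool_pos: [0.5199, 0.0343, 0.1962]
orientation: [-2.276, -2.165, -0.0]
force: [0.4, -0.2, 0.5]
opening: 0.0725
gripper_force: 0.0
```

```bash
./go .4368 -.2715 .19 -3.2
```

```text
t 20.85 [0.5199 0.0343 0.1962] psi -2.9 open 0.0725 q [-0.03 -0.07  1.74  0.    1.47  0.02] F [ 0.4 -0.2  0.5]
[-3.096e+02 -6.760e+01  6.200e+00  6.000e-03]
```

>>> arm_command:
  increments: "0 -310 -68 6 0; 0 -310 -68 6 0; 0 -310 -68 6 0; 0 -310 -68 6 0; 0 -310 -68 6 0"

```text
t: 21.35
tool_pos: [0.4526, -0.2069, 0.1917]
orientation: [2.282, 2.158, 0.0]
force: [0.7, -1.1, 0.1]
opening: 0.0929
gripper_force: 0.0
```

```bash
./go .4368 -.2715 .19 -3.2
```

```text
t 21.35 [ 0.4526 -0.2069  0.1917] psi -3.2 open 0.0929 q [-0.53 -0.13  1.81  0.    1.47 -0.48] F [ 0.7 -1.1  0.1]
[-65.4 -12.2   1.7  -0. ]
```

>>> arm_command:
  increments: "0 -65 -12 2 0; 0 -65 -12 2 0; 0 -65 -12 2 0; 0 -65 -12 2 0"

```text
t: 21.75
tool_pos: [0.438, -0.2687, 0.1897]
orientation: [-2.283, -2.157, -0.001]
force: [-0.0, -0.0, 0.3]
opening: 0.0932
gripper_force: 0.0
```

```bash
./go .4368 -.2715 .034 -3.2;python3 - <<'E'
from h import *
c=cam('wrist');im=robot.read_camera('wrist');cv2.imwrite('pics/w8.png',im)
print(proj(c,[[.4368,-.2715,.05],[.4559,-.3955,.05]]))
E
```

```text
t 21.75 [ 0.438  -0.2687  0.1897] psi -3.3 open 0.0932 q [-0.65 -0.09  1.77  0.    1.46 -0.59] F [-0.  -0.   0.3]
[-3.000e+00 -1.000e+00  1.557e+02 -1.000e-03]
[[272.31175329 202.41246327]
 [294.14455766 300.47563966]]
```

View pics/w8.png

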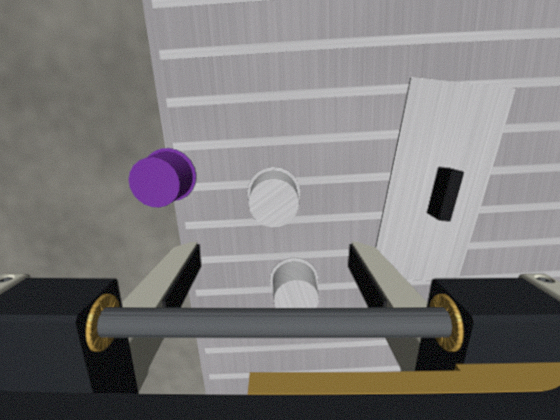

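Mould 3's top is at (273,202), matching; mould 4 is at (296,298) and the purple decoy is well clear. Grasping.

>>> arm_command:
  increments: "0 -3 -1 50 0; 0 -3 -1 100 0; 0 -3 -1 145 0; 0 -3 -1 156 0; 0 -3 -1 156 0"

```text
t: 22.3
tool_pos: [0.4359, -0.27, 0.0327]
orientation: [-2.278, -2.157, 0.001]
force: [0.4, 0.2, 0.5]
opening: 0.0929
gripper_force: 0.0
```

>>> arm_command:
  increments: "1 0 0 0 0; 1 0 0 0 0; 1 0 0 0 0; 1 0 0 0 0; 1 0 0 0 0"
  grip_force: 20

```text
t: 22.8
tool_pos: [0.4372, -0.2727, 0.0351]
orientation: [2.282, 2.157, 0.0]
force: [0.8, -1.3, 0.0]
opening: 0.0573
gripper_force: 0.0
```

>>> arm_command:
  increments: "1 0 0 0 0; 1 0 0 0 0"

```text
t: 23.0
tool_pos: [0.4371, -0.2726, 0.0349]
orientation: [2.282, 2.158, 0.0]
force: [-1.3, 0.2, 6.1]
opening: 0.055
gripper_force: 20.1
```

```bash
./go .5749 .1297 .18 -3.2
```

```text
t 23.0 [ 0.4371 -0.2726  0.0349] psi -3.2 open 0.055 q [-0.66  0.08  1.9  -0.    1.16 -0.6 ] F [-1.3  0.2  6.1]
[ 409.3  115.2 -145.2   -0. ]
```

>>> arm_command:
  increments: "1 0 0 -40 0; 1 0 0 -80 0; 1 40 11 -115 0; 1 85 24 -144 0; 1 130 37 -144 0"

```text
t: 23.5
tool_pos: [0.4814, -0.1496, 0.1821]
orientation: [2.281, 2.151, 0.004]
force: [1.1, -0.6, -0.2]
opening: 0.0549
gripper_force: 20.0
```

>>> arm_command:
  increments: "1 48 13 0 0; 1 96 27 0 0; 1 144 40 0 0; 1 192 54 0 0; 1 236 66 0 0"

```text
t: 24.0
tool_pos: [0.5586, 0.0851, 0.1775]
orientation: [-2.282, -2.159, 0.0]
force: [0.8, 0.4, 0.2]
opening: 0.0549
gripper_force: 20.0
```

```bash
./go .5749 .1297 .18 -3.2
```

```text
t 24.0 [0.5586 0.0851 0.1775] psi -3.2 open 0.0549 q [0.06 0.06 1.64 0.   1.44 0.12] F [0.8 0.4 0.2]
[45.5 13.8 -2.5  0. ]
```

>>> arm_command:
  increments: "1 45 14 0 0; 1 45 14 0 0; 1 45 14 0 0; 1 45 14 0 0"

```text
t: 24.4
tool_pos: [0.5745, 0.126, 0.1773]
orientation: [-2.283, -2.158, 0.002]
force: [-0.1, 0.1, -0.2]
opening: 0.0555
gripper_force: 20.0
```

```bash
./go .5749 .1297 .071 -3.2;  python3 - <<'E'
from h import *
im=robot.read_camera('wrist');cv2.imwrite('pics/w9.png',im)
g=cv2.cvtColor(im,6);h=cv2.imread('pics/w2.png',0)
r=cv2.minMaxLoc(cv2.matchTemplate(g[200:330,200:350],h[210:320,225:325],cv2.TM_CCOEFF_NORMED));print(r[1],r[3])
E
```

```text
t 24.4 [0.5745 0.126  0.1773] psi -3.2 open 0.0555 q [ 0.13  0.12  1.58 -0.    1.44  0.19] F [-0.1  0.1 -0.2]
[ 3.800e+00  3.000e-01  1.063e+02 -1.000e-03]
0.9588313102722168 (25, 10)
```

>>> arm_command:
  increments: "1 4 0 40 0; 1 4 0 75 0; 1 4 0 95 0; 1 4 0 102 0; 1 4 0 102 0"

```text
t: 24.95
tool_pos: [0.5744, 0.1297, 0.0751]
orientation: [-2.284, -2.156, 0.002]
force: [-0.6, 0.8, -0.3]
opening: 0.055
gripper_force: 20.0
```

>>> arm_command:
  increments: "1 0 0 0 0; 1 0 0 0 0; 1 0 0 0 0"

```text
t: 25.25
tool_pos: [0.5763, 0.1309, 0.0775]
orientation: [2.282, 2.157, 0.003]
force: [-0.7, 0.4, -0.6]
opening: 0.0552
gripper_force: 20.0
```

```bash
./go .5749 .1297 .070 -3.2
```

```text
t 25.25 [0.5763 0.1309 0.0775] psi -3.2 open 0.0552 q [ 0.14  0.22  1.66 -0.    1.26  0.19] F [-0.7  0.4 -0.6]
[-1.3 -1.3  7.5 -0. ]
```

>>> arm_command:
  increments: "1 -1 -1 3 0; 1 -1 -1 6 0; 1 -1 -1 6 0; 1 -1 -1 6 0"

```text
t: 25.65
tool_pos: [0.5743, 0.13, 0.07]
orientation: [2.282, 2.158, 0.001]
force: [0.1, -0.4, 1.3]
opening: 0.0553
gripper_force: 20.0
```

>>> arm_command:
  increments: "1 0 0 1.5 0; 1 0 0 1.5 0; 1 0 0 1.5 0"

```text
t: 25.95
tool_pos: [0.5749, 0.13, 0.0699]
orientation: [2.282, 2.158, 0.002]
force: [-2.3, -0.4, 11.2]
opening: 0.0551
gripper_force: 20.2
```

>>> arm_command:
  increments: "0.2 0 0 0 0; 0.2 0 0 0 0; 0.2 0 0 0 0; 0.2 0 0 0 0"

```text
t: 26.35
tool_pos: [0.5738, 0.1299, 0.0679]
orientation: [-2.282, -2.158, 0.001]
force: [0.9, 0.0, -0.0]
opening: 0.0742
gripper_force: 0.0
```

>>> arm_command:
  increments: "0.2 0 0 -30 0; 0.2 0 0 -80 0; 0.2 0 0 -120 0; 0.2 0 0 -120 0; 0.2 0 0 -120 0"

```text
t: 26.85
tool_pos: [0.575, 0.1301, 0.1896]
orientation: [2.282, 2.157, 0.004]
force: [-0.4, -0.5, -0.4]
opening: 0.0743
gripper_force: 0.0
```

```bash
./go .5845 .271 .19 32.8
python3 - <<'E'
from h import *
p,R,y,s=tool();c=cam('wrist');im=robot.read_camera('wrist');cv2.imwrite('pics/w10.png',im)
g=cv2.cvtColor(im,6)
a,b=proj(c,[.5749,.1297,.085])[0],proj(c,[.5845,.271,.146])[0]
h=cv2.imread('pics/w6.png',0)
print(a,b)
x,y=209-35,273-35
r=cv2.minMaxLoc(cv2.matchTemplate(g[160:260,220:330],h[175:242,240:307],cv2.TM_CCOEFF_NORMED));print('mould',r[1],np.array(r[3])-[20,15]) 
u=g[max(0,int(b[1])-30):int(b[1])+30,int(b[0])-40:int(b[0])+40]; q=np.argwhere(u<40);print('knob dark',q.mean(0)[::-1]+[int(b[0])-40,max(0,int(b[1])-30)],len(q))
E
```

```text
t 26.85 [0.575  0.1301 0.1896] psi -3.2 open 0.0743 q [0.14 0.12 1.56 0.   1.46 0.19] F [-0.4 -0.5 -0.4]
[141.2     1.6    -0.3    -0.628]
[272.7103586  209.60365832] [274.84538615  21.69042884]
mould 0.9798019528388977 [0 1]
knob dark [273.83333333  29.02044025] 636
```

>>> arm_command:
  increments: "0.5 45 1 0 -0.15; 0.5 90 1 0 -0.3; 0.5 130 1.5 0 -0.45; 0.5 141 1.5 0 -0.6; 0.5 141 1.5 0 -0.628"

```text
t: 27.4
tool_pos: [0.5817, 0.2722, 0.1851]
orientation: [-1.494, -2.76, 0.005]
force: [-0.4, -0.8, -0.0]
opening: 0.0469
gripper_force: 0.0
```

>>> arm_command:
  increments: "0.5 0 0 0 0; 0.5 0 0 0 0"

```text
t: 27.6
tool_pos: [0.5832, 0.2693, 0.1872]
orientation: [-1.51, -2.754, 0.003]
force: [-0.1, -0.1, -0.3]
opening: 0.0464
gripper_force: 0.0
```

```bash
./go .5845 .271 .145 32.8
```

```text
t 27.6 [0.5832 0.2693 0.1872] psi 32.5 open 0.0464 q [ 0.35  0.26  1.4  -0.    1.48 -0.21] F [-0.1 -0.1 -0.3]
[ 7.00e-01  2.10e+00  4.22e+01 -5.00e-03]
```

>>> arm_command:
  increments: "0.5 0.7 2 20 0; 0.5 0.7 2 40 0; 0.5 0.7 2 42 0; 0.5 0.7 2 42 0"

```text
t: 28.0
tool_pos: [0.5844, 0.2711, 0.1458]
orientation: [-1.508, -2.755, 0.002]
force: [1.0, 0.3, -0.5]
opening: 0.0463
gripper_force: 0.0
```

>>> arm_command:
  increments: "1 0 0 0 0; 1 0 0 0 0; 1 0 0 0 0; 1 0 0 0 0; 1 0 0 0 0"
  grip_force: 15

```text
t: 28.5
tool_pos: [0.5842, 0.2711, 0.1469]
orientation: [-1.505, -2.757, 0.005]
force: [-6.1, -6.0, 5.7]
opening: 0.0139
gripper_force: 15.0
```

>>> arm_command:
  increments: "1 1.9 -2.8 0 0; 1 3.5 -5.7 0 0; 1 4.8 -8.8 0 0; 1 5.9 -12 0 0; 1 6.8 -15.2 0 0"

```text
t: 29.0
tool_pos: [0.5702, 0.2715, 0.1471]
orientation: [1.503, 2.756, 0.008]
force: [8.3, 8.5, -5.4]
opening: 0.0137
gripper_force: 15.0
```

>>> arm_command:
  increments: "1 0.5 -3.3 0 0; 1 0.8 -6.6 0 0; 1 0.8 -10 0 0; 1 0.5 -13.3 0 0; 1 0 -16.6 0 0"

```text
t: 29.5
tool_pos: [0.5547, 0.2635, 0.1472]
orientation: [-1.502, -2.759, -0.007]
force: [0.9, 9.4, -0.1]
opening: 0.0142
gripper_force: 15.0
```

>>> arm_command:
  increments: "1 -0.9 -3.3 0 0; 1 -2 -6.4 0 0; 1 -3.3 -9.5 0 0; 1 -4.9 -12.4 0 0; 1 -6.8 -15.2 0 0"

```text
t: 30.0
tool_pos: [0.5456, 0.2476, 0.1472]
orientation: [1.503, 2.758, 0.003]
force: [1.1, 3.2, 3.5]
opening: 0.0143
gripper_force: 15.0
```

>>> arm_command:
  increments: "0.6 0 0 0 0; 0.6 0 0 0 0; 0.6 0 0 0 0; 0.6 0 0 -40 0; 0.6 0 0 -55 0"

```text
t: 30.5
tool_pos: [0.5465, 0.2471, 0.2043]
orientation: [1.504, 2.756, 0.004]
force: [0.9, -0.1, 0.4]
opening: 0.0369
gripper_force: 0.0
```

```bash
./go .4568 -.3955 .19 -3.2
```

```text
t 30.5 [0.5465 0.2471 0.2043] psi 32.8 open 0.0369 q [ 0.34  0.13  1.51 -0.    1.49 -0.23] F [ 0.9 -0.1  0.4]
[-491.9   -423.2     13.5      0.628]
```

Knob path as expected. To mould 4.

>>> arm_command:
  increments: "0 -492 -423 10 0.628; 0 -492 -423 10 0.628; 0 -492 -423 10 0.628; 0 -492 -423 10 0.628; 0 -492 -423 10 0.628"

```text
t: 31.0
tool_pos: [0.5107, -0.0026, 0.1977]
orientation: [2.288, 2.152, 0.001]
force: [0.9, -0.9, 0.7]
opening: 0.0726
gripper_force: 0.0
```

```bash
./go .4568 -.3955 .19 -3.2
```

```text
t 31.0 [ 0.5107 -0.0026  0.1977] psi -3.5 open 0.0726 q [-0.11 -0.1   1.77 -0.    1.48 -0.04] F [ 0.9 -0.9  0.7]
[-3.955e+02 -2.970e+01  7.800e+00 -5.000e-03]
```

>>> arm_command:
  increments: "0 -395 -30 6 0; 0 -395 -30 6 0; 0 -395 -30 6 0; 0 -395 -30 6 0; 0 -395 -30 6 0"

```text
t: 31.5
tool_pos: [0.4777, -0.2508, 0.194]
orientation: [2.282, 2.157, 0.0]
force: [1.0, 0.7, 0.4]
opening: 0.0928
gripper_force: 0.0
```

```bash
./go .4568 -.3955 .19 -3.2
```

```text
t 31.5 [ 0.4777 -0.2508  0.194 ] psi -3.2 open 0.0928 q [-0.58 -0.02  1.69 -0.    1.47 -0.52] F [1.  0.7 0.4]
[-145.6  -12.7    4.1   -0. ]
```

>>> arm_command:
  increments: "0 -146 -13 4 0; 0 -146 -13 4 0; 0 -146 -13 4 0; 0 -146 -13 4 0; 0 -146 -13 4 0"

```text
t: 32.0
tool_pos: [0.4564, -0.3946, 0.1891]
orientation: [-2.285, -2.155, -0.0]
force: [-0.9, -0.2, 0.4]
opening: 0.0932
gripper_force: 0.0
```

```bash
./go .4568 -.3955 .034 -3.2;python3 - <<'E'
from h import *
c=cam('wrist');im=robot.read_camera('wrist');cv2.imwrite('pics/w11.png',im)
print(proj(c,[.4568,-.3955,.05]))
g=cv2.cvtColor(im,6);h=cv2.imread('pics/w8.png',0)
r=cv2.minMaxLoc(cv2.matchTemplate(g[130:280,200:350],h[172:230,244:302],cv2.TM_CCOEFF_NORMED));print(r[1],np.array(r[3])+[200+29,130+30])
E
```

```text
t 32.0 [ 0.4564 -0.3946  0.1891] psi -3.3 open 0.0932 q [-0.8   0.16  1.52  0.    1.47 -0.74] F [-0.9 -0.2  0.4]
[-1.000e+00  5.000e-01  1.551e+02 -3.000e-03]
[[273.66061974 200.73528017]]
0.8191575407981873 [275 199]
```

>>> arm_command:
  increments: "0 0 1 50 0; 0 0 1 100 0; 0 0 1 145 0; 0 0 1 155 0; 0 0 1 155 0"

```text
t: 32.55
tool_pos: [0.4573, -0.3913, 0.0333]
orientation: [-2.278, -2.157, -0.0]
force: [-0.9, 0.9, -0.3]
opening: 0.093
gripper_force: 0.0
```

>>> arm_command:
  increments: "1 0 0 0 0; 1 0 0 0 0; 1 0 0 0 0; 1 0 0 0 0; 1 0 0 0 0"
  grip_force: 20

```text
t: 33.05
tool_pos: [0.4582, -0.394, 0.0356]
orientation: [2.282, 2.157, 0.0]
force: [-0.3, -0.7, 1.3]
opening: 0.0577
gripper_force: 0.7
```

>>> arm_command:
  increments: "1 0 0 0 0; 1 0 0 0 0"

```text
t: 33.25
tool_pos: [0.4581, -0.394, 0.0354]
orientation: [2.282, 2.158, -0.0]
force: [-1.5, 1.0, 6.0]
opening: 0.0553
gripper_force: 20.1
```

```bash
./go .5749 .1297 .18 -3.2
```

```text
t 33.25 [ 0.4581 -0.394   0.0354] psi -3.2 open 0.0553 q [-0.8   0.3   1.65 -0.    1.19 -0.74] F [-1.5  1.   6. ]
[ 529.3   87.4 -144.9   -0. ]
```

>>> arm_command:
  increments: "1 0 0 -40 0; 1 0 0 -80 0; 1 40 6 -115 0; 1 85 13 -144 0; 1 130 21 -144 0"

```text
t: 33.75
tool_pos: [0.4873, -0.2679, 0.183]
orientation: [2.28, 2.151, 0.002]
force: [1.7, 0.1, -0.5]
opening: 0.0549
gripper_force: 20.0
```

>>> arm_command:
  increments: "1 48 8 0 0; 1 96 16 0 0; 1 144 24 0 0; 1 192 32 0 0; 1 240 40 0 0"

```text
t: 34.25
tool_pos: [0.5389, -0.0277, 0.1783]
orientation: [-2.283, -2.158, 0.0]
force: [1.1, 0.0, 0.3]
opening: 0.0553
gripper_force: 20.0
```

```bash
./go .5749 .1297 .18 -3.2
```

```text
t 34.25 [ 0.5389 -0.0277  0.1783] psi -3.2 open 0.0553 q [-0.15 -0.01  1.71  0.    1.44 -0.09] F [1.1 0.  0.3]
[159.2  27.1  -1.7  -0. ]
```

>>> arm_command:
  increments: "1 48 8 0 0; 1 96 16 0 0; 1 140 24 0 0; 1 159 27 0 0; 1 159 27 0 0"

```text
t: 34.75
tool_pos: [0.5746, 0.1305, 0.1778]
orientation: [-2.278, -2.162, 0.001]
force: [-0.6, -0.6, -0.4]
opening: 0.0554
gripper_force: 20.0
```

>>> arm_command:
  increments: "1 0 0 0 0; 1 0 0 0 0"

```text
t: 34.95
tool_pos: [0.5746, 0.1264, 0.1782]
orientation: [-2.284, -2.157, 0.001]
force: [0.4, -0.7, -1.1]
opening: 0.0551
gripper_force: 20.0
```

```bash
./go .5749 .1297 .071 -3.2;  python3 - <<'E'
from h import *
im=robot.read_camera('wrist');cv2.imwrite('pics/w12.png',im)
g=cv2.cvtColor(im,6);h=cv2.imread('pics/w2.png',0)
r=cv2.minMaxLoc(cv2.matchTemplate(g[200:330,200:350],h[210:320,225:325],cv2.TM_CCOEFF_NORMED));print(r[1],r[3])
E
```

```text
t 34.95 [0.5746 0.1264 0.1782] psi -3.3 open 0.0551 q [ 0.13  0.12  1.58 -0.    1.44  0.19] F [ 0.4 -0.7 -1.1]
[ 3.300e+00  2.000e-01  1.072e+02 -1.000e-03]
0.9788228869438171 (25, 10)
```

>>> arm_command:
  increments: "1 3 -1 40 0; 1 3 -1 75 0; 1 3 -1 95 0; 1 3 -1 103 0; 1 3 -1 103 0"

```text
t: 35.5
tool_pos: [0.5732, 0.1296, 0.0745]
orientation: [-2.283, -2.156, 0.003]
force: [0.3, 0.1, -0.1]
opening: 0.0549
gripper_force: 20.0
```

>>> arm_command:
  increments: "1 0 0 0 0; 1 0 0 0 0; 1 0 0 0 0"

```text
t: 35.8
tool_pos: [0.5752, 0.1307, 0.0772]
orientation: [2.282, 2.157, 0.003]
force: [0.2, 0.2, -0.6]
opening: 0.0554
gripper_force: 20.0
```

```bash
./go .5749 .1297 .0705 -3.2
```

```text
t 35.8 [0.5752 0.1307 0.0772] psi -3.2 open 0.0554 q [ 0.14  0.21  1.67 -0.    1.26  0.19] F [ 0.2  0.2 -0.6]
[-1.  -0.2  6.7 -0. ]
```

>>> arm_command:
  increments: "1 -1 0 3 0; 1 -1 0 6 0; 1 -1 0 6 0; 1 -1 0 6 0"

```text
t: 36.2
tool_pos: [0.5746, 0.1297, 0.0703]
orientation: [2.282, 2.158, 0.002]
force: [-0.3, -0.2, 5.2]
opening: 0.0556
gripper_force: 20.1
```

>>> arm_command:
  increments: "1 0 0 1.5 0; 1 0 0 1.5 0; 1 0 0 1.5 0"

```text
t: 36.5
tool_pos: [0.5752, 0.1296, 0.0702]
orientation: [2.281, 2.157, 0.003]
force: [-3.2, -2.2, 14.2]
opening: 0.0554
gripper_force: 20.3
```

>>> arm_command:
  increments: "0.2 0 0 0 0; 0.2 0 0 0 0; 0.2 0 0 0 0; 0.2 0 0 0 0"

```text
t: 36.9
tool_pos: [0.5736, 0.1296, 0.0674]
orientation: [-2.282, -2.158, 0.001]
force: [0.4, 0.5, 0.4]
opening: 0.0746
gripper_force: 0.0
```

>>> arm_command:
  increments: "0.2 0 0 -30 0; 0.2 0 0 -80 0; 0.2 0 0 -120 0; 0.2 0 0 -120 0; 0.2 0 0 -120 0"

```text
t: 37.4
tool_pos: [0.5748, 0.1298, 0.1892]
orientation: [2.282, 2.157, 0.003]
force: [-0.2, 0.1, -0.8]
opening: 0.0744
gripper_force: 0.0
```

```bash
./go .545 .246 .19 -75.2
python3 - <<'E'
from h import *
im=robot.read_camera('wrist');cv2.imwrite('pics/w13.png',im)
c=cam('wrist');print(proj(c,[[.5749,.1297,.085],[.545,.246,.146]]))
E
```

```text
t 37.4 [0.5748 0.1298 0.1892] psi -3.2 open 0.0744 q [0.14 0.12 1.56 0.   1.46 0.19] F [-0.2  0.1 -0.8]
[114.4   -36.2    -0.8     1.257]
[[274.40992322 209.69477325]
 [217.90569792  67.29245649]]
```

View pics/w13.png

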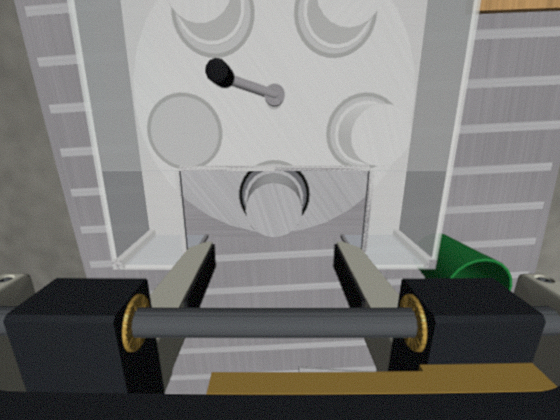

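All four moulds are on pads, with the fourth at the mouth (274,208). The knob is at (217,69), as predicted. Last turn.

>>> arm_command:
  increments: "0.5 45 -14 0 0.15; 0.5 90 -28 0 0.3; 0.5 114 -36 0 0.45; 0.5 114 -36 0 0.6; 0.5 114 -36 0 0.75"

```text
t: 37.95
tool_pos: [0.5424, 0.2462, 0.1849]
orientation: [-2.908, -1.189, 0.008]
force: [-0.3, -0.4, 0.6]
opening: 0.0468
gripper_force: 0.0
```

>>> arm_command:
  increments: "0.5 0 0 0 0.15; 0.5 0 0 0 0.3; 0.5 0 0 0 0.45; 0.5 0 0 0 0.507; 0.5 0 0 0 0.507"

```text
t: 38.45
tool_pos: [0.5431, 0.245, 0.1852]
orientation: [3.112, 0.427, -0.007]
force: [0.6, 0.6, 0.8]
opening: 0.0466
gripper_force: 0.0
```

>>> arm_command:
  increments: "0.5 0 0 0 0; 0.5 0 0 0 0"

```text
t: 38.65
tool_pos: [0.5439, 0.2453, 0.1869]
orientation: [3.112, 0.43, -0.003]
force: [-0.5, 0.3, 0.2]
opening: 0.0465
gripper_force: 0.0
```

```bash
./go .545 .246 .145 -75.2
```

```text
t 38.65 [0.5439 0.2453 0.1869] psi -74.3 open 0.0465 q [ 0.34  0.14  1.54 -0.    1.46  1.63] F [-0.5  0.3  0.2]
[ 1.30e+00 -4.00e-01  4.19e+01  1.70e-02]
```

>>> arm_command:
  increments: "0.5 1 0 20 0.01; 0.5 1 0 40 0.01; 0.5 1 0 42 0.01; 0.5 1 0 42 0.01"

```text
t: 39.05
tool_pos: [0.5448, 0.2455, 0.1454]
orientation: [3.114, 0.413, -0.003]
force: [0.3, -0.4, 0.6]
opening: 0.0462
gripper_force: 0.0
```

>>> arm_command:
  increments: "1 0 0 0 0; 1 0 0 0 0; 1 0 0 0 0; 1 0 0 0 0; 1 0 0 0 0"
  grip_force: 15

```text
t: 39.55
tool_pos: [0.5457, 0.2455, 0.1465]
orientation: [3.114, 0.412, 0.001]
force: [0.6, -1.0, 1.2]
opening: 0.0143
gripper_force: 15.0
```

>>> arm_command:
  increments: "1 -1.9 2.8 0 0; 1 -3.5 5.7 0 0; 1 -4.8 8.8 0 0; 1 -5.9 12 0 0; 1 -6.8 15.2 0 0"

```text
t: 40.05
tool_pos: [0.5414, 0.232, 0.1465]
orientation: [-3.109, -0.414, 0.002]
force: [-8.1, 10.0, 5.8]
opening: 0.0144
gripper_force: 15.0
```

>>> arm_command:
  increments: "1 -0.5 3.3 0 0; 1 -0.8 6.6 0 0; 1 -0.8 10 0 0; 1 -0.5 13.3 0 0; 1 0 16.6 0 0"

```text
t: 40.55
tool_pos: [0.546, 0.2148, 0.1464]
orientation: [-3.112, -0.414, 0.002]
force: [-6.7, 3.9, 5.4]
opening: 0.0142
gripper_force: 15.0
```

>>> arm_command:
  increments: "1 0.9 3.3 0 0; 1 2 6.4 0 0; 1 3.3 9.5 0 0; 1 4.9 12.4 0 0; 1 6.8 15.2 0 0"

```text
t: 41.05
tool_pos: [0.5575, 0.2006, 0.1465]
orientation: [-3.114, -0.413, 0.0]
force: [-2.8, 2.1, 5.1]
opening: 0.0146
gripper_force: 15.0
```

>>> arm_command:
  increments: "0.6 0 0 0 0; 0.6 0 0 0 0; 0.6 0 0 0 0; 0.6 0 0 -40 0; 0.6 0 0 -55 0"

```text
t: 41.55
tool_pos: [0.5588, 0.2006, 0.2039]
orientation: [-3.114, -0.412, -0.005]
force: [1.1, 0.8, 1.6]
opening: 0.037
gripper_force: 0.0
```

```bash
python3 - <<'E'
from h import *
im=robot.read_camera('top')
cv2.imwrite('pics/t14.png',cv2.convertScaleAbs(cv2.resize(im[120:300,70:445],None,fx=2.1,fy=2.1,interpolation=cv2.INTER_CUBIC),alpha=1.3))
cv2.imwrite('pics/t14raw.png',im)
E
./go .645 -.24 .2 -8.2
```

```text
t 41.6 [0.56   0.201  0.2065] psi -74.9 open 0.037 q [ 0.26  0.12  1.53 -0.    1.49  1.57] F [0.5 0.9 1.9]
[-32.7   447.9     6.3    -1.164]
```

View pics/t14.png

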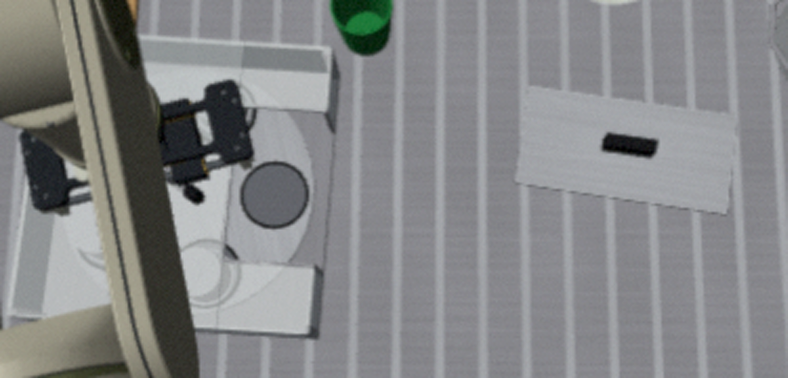

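The mouth pad is empty. The cover has been knocked aside: its corners are now at (527,86), (736,113), (727,214), (515,184) and the bar is at (630,145). Re-measuring it.

Run:
```python
from h import *
c=cam('top');f=lambda a:(np.array(a)+.5)/2.1-.5+[70,120]
q=unproj(c,f([(527,86),(736,113),(727,214),(515,184)]),.005);d=np.diff(q,axis=0)
print(q.mean(0),np.linalg.norm(d,axis=1),np.degrees(np.arctan2(d[:,1],d[:,0])))
# check with minAreaRect of the bar
im=cv2.imread('pics/t14raw.png',0);u=(im[150:225,300:430]<30).astype(np.uint8)
n=np.argwhere(u)[:,::-1].astype(np.float32)+[300,150];print(unproj(c,[n.mean(0)],.030),len(n))
r=cv2.boxPoints(cv2.minAreaRect(n.astype(np.float32)));b=unproj(c,r,.035);print(np.degrees(np.arctan2(np.diff(b[:,1]),np.diff(b[:,0]))),np.linalg.norm(np.diff(b,axis=0),axis=1))
```

```text
[ 0.63771606 -0.28016119  0.005     ] [0.24910657 0.12308994 0.24866085] [-97.73098905 172.4007949   81.87914878]
[[ 0.63569308 -0.27939514  0.03      ]] 171
[ -9.27275577 -98.41216734 170.25479743] [0.01808607 0.05770237 0.01803642]
```

```bash
./go .637 -.28 .2 -8
```

```text
t 41.6 [0.56   0.201  0.2065] psi -74.9 open 0.037 q [ 0.26  0.12  1.53 -0.    1.49  1.57] F [0.5 0.9 1.9]
[-50.9   484.4     6.2    -1.168]
```

>>> arm_command:
  increments: "0.3 -53 485 4 -1.164; 0.3 -53 485 4 -1.164; 0.3 -53 485 4 -1.164; 0.3 -53 485 4 -1.164; 0.3 -53 485 4 -1.164"

```text
t: 42.1
tool_pos: [0.5941, -0.0328, 0.1984]
orientation: [2.778, 1.468, 0.0]
force: [-0.1, 0.1, 0.6]
opening: 0.0647
gripper_force: 0.0
```

```bash
./go .637 -.28 .2 -8
```

```text
t 42.1 [ 0.5941 -0.0328  0.1984] psi -34.3 open 0.0647 q [-0.14  0.13  1.53 -0.    1.48  0.46] F [-0.1  0.1  0.6]
[-180.1    174.7     -1.6     -0.459]
```

>>> arm_command:
  increments: "0.3 -180 175 0 -0.459; 0.3 -180 175 0 -0.459; 0.3 -180 175 0 -0.459; 0.3 -180 175 0 -0.459; 0.3 -180 175 0 -0.459"

```text
t: 42.6
tool_pos: [0.6351, -0.2767, 0.1982]
orientation: [2.376, 2.055, 0.0]
force: [1.3, -0.0, -0.1]
opening: 0.0649
gripper_force: 0.0
```

>>> arm_command:
  increments: "0.3 0 0 0 0; 0.3 0 0 0 0; 0.3 0 0 0 0"

```text
t: 42.9
tool_pos: [0.635, -0.2737, 0.1985]
orientation: [-2.376, -2.054, -0.0]
force: [0.9, 0.1, 0.6]
opening: 0.0652
gripper_force: 0.0
```

```bash
./go .637 -.28 .03 -8
python3 - <<'E'
from h import *
c=cam('wrist');im=robot.read_camera('wrist');cv2.imwrite('pics/w15.png',im)
print(proj(c,[[.637,-.28,.035],[.637,-.28,.005]]))
x=np.array([np.cos(np.radians(-8)),np.sin(np.radians(-8))]);y=np.array([-x[1],x[0]]);o=np.array([.637,-.28])
print(proj(c,[[*(o+a*x+b*y),.035] for a,b in [(.008,.03),(-.008,.03),(-.008,-.03),(.008,-.03)]]).round())
E
```

```text
t 42.9 [ 0.635  -0.2737  0.1985] psi -8.3 open 0.0652 q [-0.48  0.39  1.23  0.    1.53 -0.34] F [0.9 0.1 0.6]
[-6.000e+00  3.000e+00  1.685e+02 -6.000e-03]
[[275.85249237 199.48526388]
 [275.73770554 193.34853836]]
[[283. 174.]
 [269. 174.]
 [269. 224.]
 [283. 224.]]
```

View pics/w15.png

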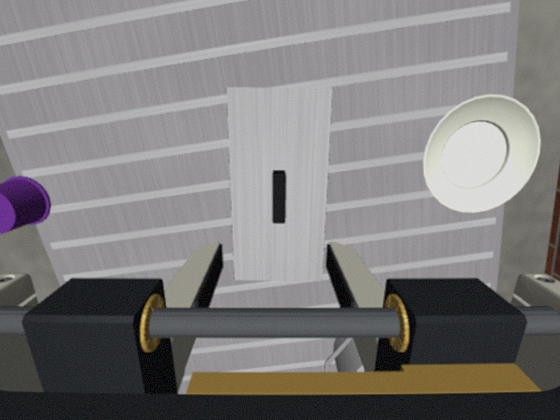

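Cover bar centred at (279,197), aligned with the fingers and about 4 px right of the prediction, so x ≈ 0.640. The picture allowance is used up; I'll work from numbers now.

>>> arm_command:
  increments: "0.3 -5 5 45 0; 0.3 -5 5 90 0; 0.3 -5 5 130 0; 0.3 -5 5 155 0; 0.3 -5 5 158 0"

```text
t: 43.45
tool_pos: [0.6364, -0.277, 0.0362]
orientation: [-2.37, -2.051, 0.004]
force: [-0.7, 0.6, -0.0]
opening: 0.065
gripper_force: 0.0
```

>>> arm_command:
  increments: "0.3 0 0 0 0; 0.3 0 0 0 0; 0.3 0 0 0 0"

```text
t: 43.75
tool_pos: [0.6411, -0.2809, 0.0443]
orientation: [2.374, 2.051, 0.003]
force: [0.3, -1.0, -0.2]
opening: 0.065
gripper_force: 0.0
```

```bash
./go .6395 -.279 .036 -8.2
```

```text
t 43.75 [ 0.6411 -0.2809  0.0443] psi -8.3 open 0.065 q [-0.49  0.52  1.34 -0.    1.27 -0.34] F [ 0.3 -1.  -0.2]
[ 1.7e+00 -1.9e+00  8.3e+00 -2.0e-03]
```

>>> arm_command:
  increments: "0.3 1 -1 4 0; 0.3 1 -1 7 0; 0.3 1 -1 7 0; 0.3 1 -1 7 0"

```text
t: 44.15
tool_pos: [0.6382, -0.2791, 0.0338]
orientation: [-2.377, -2.053, 0.0]
force: [0.1, 0.8, 0.2]
opening: 0.0649
gripper_force: 0.0
```

>>> arm_command:
  increments: "1 0 0 0 0; 1 0 0 0 0; 1 0 0 0 0; 1 0 0 0 0; 1 0 0 0 0"
  grip_force: 40

```text
t: 44.65
tool_pos: [0.6384, -0.2792, 0.0341]
orientation: [2.377, 2.054, -0.0]
force: [-0.1, 0.4, 0.0]
opening: 0.0292
gripper_force: 0.0
```

>>> arm_command:
  increments: "1 0 0 0 0; 1 0 0 0 0; 1 0 0 0 0"

```text
t: 44.95
tool_pos: [0.6386, -0.2792, 0.0342]
orientation: [2.377, 2.054, 0.0]
force: [0.6, -0.3, 0.1]
opening: 0.0148
gripper_force: 40.0
```

```bash
./go .5743 .1207 .19 86.8
```

```text
t 44.95 [ 0.6386 -0.2792  0.0342] psi -8.4 open 0.0148 q [-0.49  0.53  1.35  0.    1.26 -0.34] F [ 0.6 -0.3  0.1]
[ 386.3   -121.6   -155.9      1.481]
```

>>> arm_command:
  increments: "1 0 0 -15 0; 1 0 0 -45 0; 1 0 0 -85 0; 1 0 0 -125 0; 1 0 0 -160 0"

```text
t: 45.45
tool_pos: [0.6383, -0.2792, 0.1972]
orientation: [2.377, 2.053, 0.0]
force: [-0.2, -0.4, -3.5]
opening: 0.0148
gripper_force: 40.0
```

>>> arm_command:
  increments: "1 30 -9 0 0.12; 1 70 -20 0 0.24; 1 110 -32 0 0.36; 1 150 -44 0 0.48; 1 190 -56 0 0.6"

```text
t: 45.95
tool_pos: [0.6099, -0.0815, 0.1948]
orientation: [-2.881, -1.252, 0.0]
force: [-0.5, -0.1, -4.2]
opening: 0.015
gripper_force: 40.0
```

```bash
./go .5743 .1207 .20 86.8
```

```text
t 45.95 [ 0.6099 -0.0815  0.1948] psi -43.0 open 0.015 q [-0.22  0.18  1.48  0.    1.48  0.53] F [-0.5 -0.1 -4.2]
[ 123.5   -164.      -5.2      0.876]
```

>>> arm_command:
  increments: "1 20 -27 -5 0.12; 1 41 -54 -8 0.25; 1 62 -82 -8 0.37; 1 82 -109 -8 0.5; 1 97 -130 -8 0.62"

```text
t: 46.45
tool_pos: [0.5801, 0.0784, 0.2029]
orientation: [-3.125, -0.315, -0.0]
force: [1.1, -0.6, -3.3]
opening: 0.0152
gripper_force: 40.0
```

```bash
./go .5743 .1207 .20 86.8
```

```text
t 46.45 [0.5801 0.0784 0.2029] psi -78.5 open 0.0152 q [0.05 0.1  1.55 0.   1.49 1.42] F [ 1.1 -0.6 -3.3]
[  2.7   -42.6     2.9     0.257]
```

>>> arm_command:
  increments: "1 1 -14 0 0.12; 1 2 -28 0 0.24; 1 3 -42 0 0.257; 1 3 -42 0 0.257"

```text
t: 46.85
tool_pos: [0.5748, 0.1197, 0.2028]
orientation: [-3.14, 0.079, 0.0]
force: [0.3, -0.9, -3.7]
opening: 0.0152
gripper_force: 40.0
```

>>> arm_command:
  increments: "1 0 0 0 0; 1 0 0 0 0; 1 0 0 0 0"

```text
t: 47.15
tool_pos: [0.5754, 0.1173, 0.2022]
orientation: [3.14, -0.082, -0.0]
force: [-0.7, 0.7, -3.1]
opening: 0.0151
gripper_force: 40.0
```

```bash
./go .5743 .1207 .14 86.8
python3 - <<'E'
from h import *
p,R,y,s=tool();c=cam('top');im=robot.read_camera('top');cv2.imwrite('pics/t16.png',im)
x=R[:2,1];yy=R[:2,0]; z=p[2]-.0342+.005
pred=proj(c,[[*(p[:2]+a*x+b*yy),z] for a,b in [(.061,.125),(-.061,.125),(-.061,-.125),(.061,-.125)]]);print(pred.round(1))
w=robot.read_camera('wrist');cv2.imwrite('pics/w16.png',w)
cw=cam('wrist');print(proj(cw,[[*(p[:2]+a*x+b*yy),z] for a,b in [(.061,.125),(-.061,.125),(-.061,-.125),(.061,-.125)]]).round(1))
E
```

```text
t 47.15 [0.5754 0.1173 0.2022] psi -93.0 open 0.0151 q [ 0.11  0.11  1.55 -0.    1.49  1.74] F [-0.7  0.7 -3.1]
[-1.30e+00 -3.30e+00  6.22e+01  3.00e-03]
[[228.9 144.1]
 [172.6 141. ]
 [161.2 255.9]
 [220.  259.2]]
[[377.9  45.7]
 [172.7  45.7]
 [202.9 376.9]
 [347.1 376.9]]
```

Run:
```python
from h import *
g=cv2.GaussianBlur(cv2.imread('pics/w16.png',0),(3,3),0).astype(int)
for r in (80,120,160,200): 
    d=np.abs(g[r,2:]-g[r,:-2]); L=140+d[140:215].argmax()+1;Rr=330+d[330:410].argmax()+1;print(r,L,d[L-1],Rr,d[Rr-1],'pred',172.7+(r-45.7)/331.2*30.2,377.9-(r-45.7)/331.2*30.8)
for col in (220,250,320,340):
    d=np.abs(g[2:,col]-g[:-2,col]);t=20+d[20:75].argmax()+1;print(col,t,d[t-1])
```

```text
80 175 20 372 26 pred 175.8275966183575 374.7102657004831
120 179 19 369 30 pred 179.47493961352654 370.99045893719807
160 183 18 410 28 pred 183.12228260869563 367.27065217391305
200 155 25 362 29 pred 186.7696256038647 363.55084541062797
220 28 51
250 27 52
320 22 20
340 24 82
```

Run:
```python
from h import *
g=cv2.GaussianBlur(cv2.imread('pics/w16.png',0),(3,3),0).astype(int)
for col in (200,230,260,300,330,360): print(col,g[0:72:3,col])
h=cv2.GaussianBlur(cv2.imread('pics/t16.png',0),(3,3),0).astype(int)
for col in (180,195,205,215): print('top',col,'hi',h[134:160:2,col],'lo',h[244:274:2,col])
# bar ends in the wrist picture
w=cv2.imread('pics/w16.png',0); q=np.argwhere(w[60:300,240:310]<35);print(q.min(0)+[60,240],q.max(0)+[60,240])
p,R,y,s=tool();c=cam('wrist')
for b in (.03,-.03): print(proj(c,[*(p[:2]+b*R[:2,0]),p[2]-.0342+.035]))
```

```text
200 [178 179 179 179 179 179 179 184 218 206 163 163 163 164 164 162 159 179
 179 180 180 181 180 181]
230 [149 148 155 152 152 147 150 162 216 194 136 136 136 136 136 136 159 176
 175 176 176 176 176 175]
260 [154 155 156 152 151 151 150 162 216 200 135 135 136 136 135 134 165 181
 183 182 182 182 182 183]
300 [155 155 152 155 149 152 150 159 214 201 135 137 138 136 136 135 162 181
 181 182 181 182 182 181]
330 [ 53  49  50  47  46  43  42  99 152 153 153 153 173 209 210 207 177 184
 184 183 184 184 183 184]
360 [ 42  30  28  31  27  34 113 148 155 150 148 148 147 147 147 148 161 183
 182 183 182 182 182 183]
top 180 hi [98 93 87 85 79 76 73 71 71 71 69 68 71] lo [122 123 123 124 127 127 128 126 123 123 122 119 119 117 112]
top 195 hi [19 20 27 31 34 36 40 41 39 38 37 38 37] lo [ 59  58  60  63  66  71  77  81  83  86  89  94  99 103 107]
top 205 hi [106 107 108 121 131 110 126 126 127 127 128 128 128] lo [49 48 45 41 40 40 40 38 39 37 35 38 38 38 39]
top 215 hi [107 109 109 113 133 118 127 128 127 127 127 127 127] lo [127 126 126 125 125 125 125 125 124 144 144 146 145 145 146]
[203 240] [299 309]
[[275.033484   213.28922423]]
[[274.95875158 301.64229036]]
```

The cover in the grip matches the prediction (edges within 2 px). Lowering.

>>> arm_command:
  increments: "1 0 -3 20 0; 1 0 -3 40 0; 1 0 -3 52 0; 1 0 -3 52 0; 1 0 -3 52 0"

```text
t: 47.75
tool_pos: [0.5756, 0.1209, 0.1504]
orientation: [3.14, -0.082, -0.0]
force: [-0.2, 0.6, -2.3]
opening: 0.0147
gripper_force: 40.0
```

>>> arm_command:
  increments: "1 0 0 0 0; 1 0 0 0 0; 1 0 0 0 0"

```text
t: 48.05
tool_pos: [0.576, 0.1212, 0.151]
orientation: [-3.14, 0.082, -0.002]
force: [-0.2, -0.0, -3.1]
opening: 0.0151
gripper_force: 40.0
```

```bash
./go .5748 .121 .131 86.8
```

```text
t 48.05 [0.576  0.1212 0.151 ] psi -93.0 open 0.0151 q [ 0.12  0.14  1.61 -0.    1.39  1.74] F [-0.2 -0.  -3.1]
[-1.2e+00  3.0e-01  2.0e+01  4.0e-03]
```

>>> arm_command:
  increments: "1 -1 0 8 0.004; 1 -1 0 15 0.004; 1 -1 0 18 0.004; 1 -1 0 18 0.004; 1 -1 0 18 0.004"

```text
t: 48.55
tool_pos: [0.5744, 0.1212, 0.1319]
orientation: [3.14, -0.088, -0.001]
force: [1.0, -0.2, -4.3]
opening: 0.0149
gripper_force: 40.0
```

>>> arm_command:
  increments: "1 0 0 1 0; 1 0 0 2 0; 1 0 0 2 0; 1 0 0 2 0"

```text
t: 48.95
tool_pos: [0.5746, 0.1212, 0.1302]
orientation: [3.14, -0.088, 0.0]
force: [0.2, -0.3, -3.5]
opening: 0.0149
gripper_force: 40.0
```

>>> arm_command:
  increments: "1 0 0 1.5 0; 1 0 0 1.5 0; 1 0 0 1.5 0"

```text
t: 49.25
tool_pos: [0.5746, 0.1212, 0.1301]
orientation: [-3.14, 0.088, -0.001]
force: [-6.2, -0.5, 6.9]
opening: 0.015
gripper_force: 40.0
```

```bash
./go .5748 .121 .13 86.8
```

```text
t 49.25 [0.5746 0.1212 0.1301] psi -93.2 open 0.015 q [ 0.12  0.16  1.63 -0.    1.36  1.75] F [-6.2 -0.5  6.9]
[ 0.2  0.2  0.1 -0. ]
```

>>> arm_command:
  increments: "0.6 0 0 0 0; 0.6 0 0 0 0; 0.6 0 0 0 0; 0.6 0 0 0 0"

```text
t: 49.65
tool_pos: [0.5746, 0.1212, 0.1286]
orientation: [-3.14, 0.088, -0.0]
force: [-0.8, 0.6, 0.7]
opening: 0.0362
gripper_force: 0.0
```

>>> arm_command:
  increments: "0.6 0 0 -25 0; 0.6 0 0 -60 0; 0.6 0 0 -100 0; 0.6 0 0 -100 0; 0.6 0 0 -100 0"

```text
t: 50.15
tool_pos: [0.5755, 0.1213, 0.2302]
orientation: [-3.14, 0.088, -0.005]
force: [0.1, 0.4, -1.2]
opening: 0.0372
gripper_force: 0.0
```

```bash
./go
python3 - <<'E'
from h import *
p,R,y,s=tool();c=cam('wrist');w=robot.read_camera('wrist');cv2.imwrite('pics/w17.png',w)
t=np.radians(86.8);x=np.array([np.cos(t),np.sin(t)]);yy=np.array([-x[1],x[0]]);o=np.array([.5745,.1208])
pr=lambda a,b,z:proj(c,[*(o+a*x+b*yy),z])[0]
print('corners',[pr(a,b,.101).round(0) for a,b in [(.061,.125),(.061,-.125),(-.061,-.125),(-.061,.125)]])
print('bar',[pr(a,b,.131).round(0) for a,b in [(.008,.03),(.008,-.03),(-.008,-.03),(-.008,.03)]])
b0=np.array([pr(a,b,.131) for a,b in [(.008,.03),(-.008,-.03)]]).astype(int);m=b0.min(0)-20;M=b0.max(0)+20
q=np.argwhere(w[m[1]:M[1],m[0]:M[0]].max(2)<35);print('dark',q.min(0)[::-1]+m,q.max(0)[::-1]+m)
g=cv2.GaussianBlur(w,(3,3),0)[:,:,1].astype(int)
# edges along lines across each side (outward), positions in mm from seat centre
def scan(f):
    ts=np.arange(-.02,.0201,.001);v=[]
    for q in ts:
        u=f(q).round().astype(int);v.append(g[u[1],u[0]] if 0<=u[0]<560 and 0<=u[1]<420 else -1)
    return v
for n,f in [('back',lambda q:pr(.061+q,.05,.101)),('front',lambda q:pr(-.061+q,.05,.101)),('+y',lambda q:pr(.03,.125+q,.101)),('-y',lambda q:pr(.03,-.125+q,.101)),('+y2',lambda q:pr(-.03,.125+q,.101)),('-y2',lambda q:pr(-.03,-.125+q,.101))]:print(n,*scan(f))
E
```

```text
t 50.15 [0.5755 0.1213 0.2302] psi -93.2 open 0.0372 q [ 0.12  0.09  1.51 -0.    1.53  1.75] F [ 0.1  0.4 -1.2]
corners [array([223., 306.]), array([210.,  74.]), array([341.,  74.]), array([327., 306.])]
bar [array([267., 242.]), array([267., 181.]), array([284., 181.]), array([284., 242.])]
dark [268 178] [281 239]
back 82 81 81 81 81 82 82 82 82 82 82 82 82 80 78 79 81 86 100 100 122 147 170 184 189 189 188 187 188 189 189 190 191 193 194 194 196 197 197 200 204
front 147 147 146 146 148 148 148 147 146 146 148 149 150 157 170 181 182 182 180 179 170 152 130 110 95 86 83 82 82 80 79 81 82 82 82 82 83 83 82 82 82
+y 183 183 183 183 183 183 183 183 183 183 183 183 183 183 183 183 185 185 183 167 167 125 68 35 35 32 37 47 47 57 59 59 56 57 65 65 70 72 72 75 78
-y 137 137 135 136 147 170 195 206 206 206 206 206 206 206 205 204 205 205 205 206 204 196 187 181 181 182 182 182 182 182 182 182 181 182 183 183 182 180 181 181 181
+y2 182 182 182 183 183 183 183 182 182 182 182 182 182 182 182 183 185 185 183 168 125 125 69 35 35 30 37 48 48 57 59 59 55 55 62 62 68 70 70 75 81
-y2 136 136 137 141 154 175 194 201 200 198 200 204 205 205 206 207 206 205 205 204 203 197 190 185 185 186 185 184 184 184 184 184 184 184 184 184 184 185 183 182 182
```

Run:
```python
from h import *
c=cam('wrist');w=cv2.imread('pics/w17.png')
t=np.radians(86.8);x=np.array([np.cos(t),np.sin(t)]);yy=np.array([-x[1],x[0]]);o=np.array([.5745,.1208])
g=cv2.GaussianBlur(w,(3,3),0)[:,:,1].astype(float)
for n,s in [('back',1),('front',-1)]:
  for b in (-.11,-.09,-.05,-.02):
    d=np.arange(.045,.0761,.001)
    u=proj(c,[[*(o+s*k*x+b*yy),.101] for k in d]).astype(np.float32)
    v=cv2.remap(g.astype(np.float32),u[:,0].copy(),u[:,1].copy(),1).ravel();print(n,b,*v.astype(int))
```

```text
back -0.11 179 179 181 183 182 182 180 178 177 178 178 179 179 179 180 184 195 209 215 216 215 215 214 213 213 213 213 213 213 213 212 213
back -0.09 179 180 182 183 183 182 180 178 178 178 179 180 180 179 180 187 198 208 214 215 215 214 213 213 214 214 214 214 214 214 214 215
back -0.05 182 182 183 185 185 184 183 181 180 180 181 182 183 183 184 191 202 211 215 216 215 215 214 214 214 214 215 215 214 214 214 214
back -0.02 182 183 185 186 187 187 186 185 183 182 181 181 181 182 185 194 205 213 215 215 215 214 214 215 214 214 214 214 215 216 216 215
front -0.11 184 184 183 182 183 183 182 180 180 180 181 184 185 181 168 154 147 147 147 147 148 147 146 146 147 146 145 145 145 146 146 147
front -0.09 184 184 184 185 184 183 181 180 179 179 180 183 186 181 166 152 148 148 149 149 149 149 149 148 148 148 148 149 149 148 148 149
front -0.05 185 184 185 186 184 183 182 181 180 180 182 184 185 183 178 172 165 159 153 152 152 152 151 151 151 151 152 152 151 151 152 152
front -0.02 186 184 184 184 184 184 183 181 181 182 182 184 187 185 178 176 179 178 168 157 152 151 151 151 152 152 151 151 152 152 151 151
```

Both long edges of the cover are within 1 mm of its seat, and the -y end is within about 2 mm. The gripper is clear, so I'm handing in.

```bash
python3 -c "
from plant import robot
print(robot.close_job())"
```

```text
the job is handed in; nothing more can be done
None
```

I put all four moulds on pads in the keeper, left the pad at the mouth empty, set the cover on its seat to within about 2 mm by the wrist camera, and handed the job in at about 50 s; no verdict came back.

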